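# Hook up the retaining springs of the pipe cradles on the pressure-test bench

### The arm

A 6-joint arm with a two-finger parallel gripper is mounted at the origin on the work surface. World frame = base frame: x ahead of the robot, y to its left, z up, the work surface at z = 0. Lengths are in m, angles in rad, forces in N, time in s.
With the tool pointing down it reaches from about 0.4 to 0.825 m from the base axis. Payload 7 kg.
Tool frame: the origin (TCP) lies midway between the tips of the shut fingers; the grasp point (between the pads) lies 19 mm behind it; z points along the fingers, y is the line along which they close (so a half turn about z gives the same grasp; the last joint's range is limited). The gripper opens to 88 mm and grips with 3 to 60 N. Pads are 19 mm wide; open, the fingers measure 130 mm over their backs; the gripper's body (78 mm by 193 mm) begins 47 mm behind the grasp point.
Start: joints at [1.535, 0.359, 0.012, 0, -1.224, -0.288], TCP at [0.215, 0.64, 0.195] pointing down, gripper open.
Joint ranges: [-3.07, 3.07], [-1.43, 2.12], [-1.02, 1.25], [-3.03, 1.67], [-3.05, -0], [-3.03, 3.03]. Speed limits (rad/s): [2.39, 2.39, 3.01, 3.14, 3.14, 3.14].

### API

Orientations are given as [roll, pitch, yaw] about the fixed x, y, z axes, in that order (R = Rz(yaw) Ry(pitch) Rx(roll)).
In Python, from station import arm, grab_frame, camera_params, spot_in gives the robot as it stands.
- The arm moves only by the shell command python3 -m jog 'ROWS' [FORCE]. ROWS is JSON, a list that holds one entry, the list of rows, each a list of 7 numbers: the shift along the tool's x, y, z in mm, then the turn, a rotation vector about the tool's x, y, z in rad, then the finger opening in mm, from 0 to 87.6. In form: [[[x, y, z, wx, wy, wz, fingers], ...]]. A call has 1 to 20 rows; each row is the pose to reach, as a shift and turn from the pose commanded when the call began, along the tool's axes at that moment; what a row does not reach only later rows make up. A row lasts 1/8 s, in which the tool goes at most 62.5 mm and 10.7 degrees, less where a joint would pass 70% of its speed; a pose out of reach is approached as far as the arm can. A call with a gripper value outside its range is refused whole. The fingers move at their own pace and stop on an object; FORCE is the grip in N (left out, the last holds). Time passes only in rows, so rows that repeat a pose let the fingers close. It gives the time, the measured TCP pose, the force, the opening and the grip force at its end, in the units of the state.
- arm.get_state(): the state, without advancing time (a new reading comes with each control period).
- grab_frame(name): name is "scene" or "top"; returns (picture, depth): 384x512x3 uint8, blue, green, red; 384x512 float32, m along the optical axis (not along the pixel's ray), 0 where there is no reading.
- camera_params(name): a dict with "mtx" (3x3 intrinsics, pixels), "R" (3x3) and "t" (3): a world point X has camera coordinates R X + t. Camera axes: x right, y down, z forward; pixel columns grow to the right and rows downward; lengths in m; the calibration is good to about 2 mm. A picture is of the moment at which its call begins. camera_params takes no time and is no camera call.
- arm.job_done(): hands the job in; it is judged then, once.
Trained networks look in the newest picture that a camera, given by its name, has taken for a name from the list of things; names that differ only in an ending like _2 or _b are one class to them, and where a whole thing is asked for, a point or a joint stands for the part that bears it (a point fixed in the world has none). Each returns a list of dicts, best first, with "confidence" (0 to 1); they miss things now and then, are a little off and sometimes report something else, mostly with a low value. They report only what shows in the picture. A call takes as long as a camera call. They do not tell look-alikes from the thing itself.
- spot_in(query, camera): "uv" ([column, row] in pixels, amid what is visible of it).
The state is a dict: "t": time; "q": joint angles; "qd": joint speeds; "joint_efforts": joint torques, N m; "eef_pos": TCP position; "ee_rot": TCP orientation; "force": force on the tool from outside, world axes, zero at the start; "moment": the same for the moment, N m; "width": finger opening in m; "gripper_force": force on a finger pad.
Only numpy, scipy, OpenCV 4.12 (cv2) and the standard library are available. Lean on these libraries where they do the work, as an engineer would, in place of code of your own. Each camera call takes 0.05 s, during which the arm holds its last target. There are 200 camera calls.

### The job

Switch the test bench's isolator off; then, with the spring puller and never with the fingers, stretch the spring of every pipe cradle and catch its hook on its anchor post. Lay the puller back upright on its rubber mat and switch the isolator on again. The isolator must stay off while springs are pulled, and the other things on the bench stay where they are.

Things in the scene. Friction and masses are not known exactly. Their poses are not given: they have to be found in the camera images.
- isolator (a joint): Rotary handle of the power isolator on top of the grey switch box, vertical axis. 0 = OFF; 1.05 rad = ON (60 degrees counter-clockwise of OFF, seen from above); these are its stops. An over-centre spring draws it to the nearer stop from the half-way point; stiffest torque about 0.12 N m.
- handle (a point): Centre of the isolator handle: black bar 78 mm long (x), 18 mm thick (y), 32 mm tall, on the turning axis; the point is 16 mm under its top, 30 mm over the top of the switch box (110 x 100 x 55 mm). Axes turn with the handle. A white line marks the bar's +x end; on the box one white dot shows where it points at OFF, two dots at ON.
- puller_grip (a point): Spring puller (loose, 0.15 to 0.3 kg): grip centre, half-way up its wooden handle, 20 mm over its underside. Handle 100 mm long (x), 26 wide (y), 36 tall; at x = +-46 mm a steel guard 8 mm thick, 48 wide, 40 tall. Axes: x from handle to hook, z up. A grip of 40 to 60 N is ample; a much harder squeeze makes it work loose.
- puller: The same puller; origin 20 mm under its grip point, same axes. An 8 mm rod leaves the handle's +x end, runs level from x=64 to 100 mm (underside z=42) and turns down: a pin of 8 mm diameter, axis at x=100 mm, ending in a toe turned back towards the handle, at z 8 to 16 mm, tip at x=90. A 20 mm collar (z 24.5 to 28.5) tops the gap in which the eye's wire rides, level with the grip point.
- mat_top (a point): Centre of the top face of the puller's black rubber mat, 220 mm (x) by 150 mm (y), 4 mm thick, fixed to the bench.
- swing1: Cradle 1 (may be absent): its coil spring, swinging sideways about a stud (up to 0.45 rad off the line stud-post, slight friction; cannot be lifted). Origin on the stud's axis at the spring's height, 78 mm over the bench; -x along the spring to its free end, z up. Cradle: steel block 220 x 90 x 24 mm, 6 kg, stays put; a 40 mm grey pipe across it under the spring.
- post1 (a point): Cradle 1 (may be absent): axis of the anchor post at the spring's height, 170 mm from the stud; -x points from stud to post. Post 10 mm thick, top 7 mm above this point, thick foot (20 mm) ends 18 mm below. The post enters the hook from the spring's -y side; with the spring less than 6 mm stretched the eye swings past inside the post.
- eye1 (a point): Cradle 1 (may be absent): centre of the flat eye (6 mm wire, 20 mm clear, 34 outside) at the spring's end, spring's axes. Behind it a flat J hook, wire lines from here: cross-bar at x=+15, y -14 to 14 mm; back along y=+14; lip at y=-14 from the bar to x=+25. Open on the -y side for x 28 to 52 mm: the post enters there (its axis at x 35 to 47). Hooked: the bar bears on the post, post axis at x=+23 mm.
- hook1 (a joint): Cradle 1 (may be absent): stretch of the spring (m): 0 slack (eye 140 mm from the stud), 0.053 when hooked on its post, at most 0.085. To pass the lip over the post it must be pulled to 0.065-0.078. Pull 2 N plus 0.15 N per mm: 10 N when hooked, 13 N past the post.
- swing2: Cradle 2 (may be absent): its coil spring, swinging sideways about a stud (up to 0.45 rad off the line stud-post, slight friction; cannot be lifted). Origin on the stud's axis at the spring's height, 78 mm over the bench; -x along the spring to its free end, z up. Cradle: steel block 220 x 90 x 24 mm, 6 kg, stays put; a 40 mm grey pipe across it under the spring.
- post2 (a point): Cradle 2 (may be absent): axis of the anchor post at the spring's height, 170 mm from the stud; -x points from stud to post. Post 10 mm thick, top 7 mm above this point, thick foot (20 mm) ends 18 mm below. The post enters the hook from the spring's -y side; with the spring less than 6 mm stretched the eye swings past inside the post.
- eye2 (a point): Cradle 2 (may be absent): centre of the flat eye (6 mm wire, 20 mm clear, 34 outside) at the spring's end, spring's axes. Behind it a flat J hook, wire lines from here: cross-bar at x=+15, y -14 to 14 mm; back along y=+14; lip at y=-14 from the bar to x=+25. Open on the -y side for x 28 to 52 mm: the post enters there (its axis at x 35 to 47). Hooked: the bar bears on the post, post axis at x=+23 mm.
- hook2 (a joint): Cradle 2 (may be absent): stretch of the spring (m): 0 slack (eye 140 mm from the stud), 0.053 when hooked on its post, at most 0.085. To pass the lip over the post it must be pulled to 0.065-0.078. Pull 2 N plus 0.15 N per mm: 10 N when hooked, 13 N past the post.
- swing3: Cradle 3 (may be absent): its coil spring, swinging sideways about a stud (up to 0.45 rad off the line stud-post, slight friction; cannot be lifted). Origin on the stud's axis at the spring's height, 78 mm over the bench; -x along the spring to its free end, z up. Cradle: steel block 220 x 90 x 24 mm, 6 kg, stays put; a 40 mm grey pipe across it under the spring.
- post3 (a point): Cradle 3 (may be absent): axis of the anchor post at the spring's height, 170 mm from the stud; -x points from stud to post. Post 10 mm thick, top 7 mm above this point, thick foot (20 mm) ends 18 mm below. The post enters the hook from the spring's -y side; with the spring less than 6 mm stretched the eye swings past inside the post.
- eye3 (a point): Cradle 3 (may be absent): centre of the flat eye (6 mm wire, 20 mm clear, 34 outside) at the spring's end, spring's axes. Behind it a flat J hook, wire lines from here: cross-bar at x=+15, y -14 to 14 mm; back along y=+14; lip at y=-14 from the bar to x=+25. Open on the -y side for x 28 to 52 mm: the post enters there (its axis at x 35 to 47). Hooked: the bar bears on the post, post axis at x=+23 mm.
- hook3 (a joint): Cradle 3 (may be absent): stretch of the spring (m): 0 slack (eye 140 mm from the stud), 0.053 when hooked on its post, at most 0.085. To pass the lip over the post it must be pulled to 0.065-0.078. Pull 2 N plus 0.15 N per mm: 10 N when hooked, 13 N past the post.
- clamp_big: Bystander, leave alone: large pipe clamp, 100 mm ring, on the bench in front of the cradles. Origin in the middle of its underside.
- clamp_small: Bystander, leave alone: small pipe clamp, 52 mm ring, in front of the cradles. Origin in the middle of its underside.
- screwdriver: Bystander, leave alone: screwdriver near the robot. Origin in the middle of its underside.
- tee: Bystander, leave alone: brass tee fitting, 70 mm long. Origin in the middle of its underside.
- sealant: Bystander, leave alone: standing plastic bottle, 52 mm diameter, 150 mm tall. Origin in the middle of its underside.
Mind the look-alikes: they are no part of the job. What is shaped like the puller but green is not meant.

How it is judged:
On the way, in this order (a step that is already met when the one before it is completed fails the run):
1. the isolator is off (value of joint isolator below 0.1 rad), for 0.2 s.
2. every spring's hook is caught on its anchor post, the isolator still off (x of eye1 in the frame of post1 between -0.031 and -0.015 m and y of eye1 in the frame of post1 between -0.014 and 0.014 m and value of joint each of hook1, hook2, hook3 above 0.045 m and x of eye2 in the frame of post2 between -0.031 and -0.015 m and y of eye2 in the frame of post2 between -0.014 and 0.014 m and x of eye3 in the frame of post3 between -0.031 and -0.015 m and y of eye3 in the frame of post3 between -0.014 and 0.014 m and value of joint isolator below 0.1 rad), for 0.2 s.
At the end, for the whole second after the job is handed in: Every present spring is hooked (its eye centre 15 to 31 mm beyond the post axis and within 14 mm of the line from stud to post, stretched more than 45 mm), the isolator handle is above 0.95 rad (ON), and the puller lies still and upright (within 0.15 rad) with its grip point over the mat (x of eye1 in the frame of post1 between -0.031 and -0.015 m and y of eye1 in the frame of post1 between -0.014 and 0.014 m and value of joint each of hook1, hook2, hook3 above 0.045 m and x of eye2 in the frame of post2 between -0.031 and -0.015 m and y of eye2 in the frame of post2 between -0.014 and 0.014 m and x of eye3 in the frame of post3 between -0.031 and -0.015 m and y of eye3 in the frame of post3 between -0.014 and 0.014 m and value of joint isolator above 0.95 rad and x of puller_grip in the frame of mat_top between -0.11 and 0.11 m and y of puller_grip in the frame of mat_top between -0.075 and 0.075 m and z of puller_grip in the frame of mat_top below 0.028 m and angle between puller_grip's own z axis and vertical below 0.15 rad and linear speed of puller below 0.02 m/s); the robot touches nothing.
It fails at once if a spring is pulled while the isolator is not off ((contact force between puller and swing1 above 2 N or contact force between puller and swing2 above 2 N or contact force between puller and swing3 above 2 N) and value of joint isolator above 0.35 rad).
It fails at once if a spring is pulled or pushed by the fingers (contact force between the fingers and swing1 above 3 N or contact force between the fingers and swing2 above 3 N or contact force between the fingers and swing3 above 3 N).
It fails at once if a bystander is moved by more than 4 cm (distance of any of clamp_big, clamp_small, screwdriver, tee, sealant from where it was at the start of the episode above 0.04 m).
Of cradle1, cradle2, cradle3 only 2 to 3 are there at a start; the rules pass over those that are not, and their reading is None.
At some moment in a run one of puller may be knocked a few centimetres aside while the robot is not near it.
It also fails if it takes over 210 s, if anything falls off the work surface, if the arm or the gripper's body presses on something with over 40 N, if the wrist force passes 120 N, or if a joint passes its speed limit or range.

## Working session

There is one attempt and no reset: what is moved stays moved. The work goes in short steps, Python scripts to look and compute and a shell command to move; the robot and the scene stay as the last step left them, time stands still between calls to the robot, and variables do not carry over. Pictures are saved under pics/ and viewed, at most 14 in all, crops included, and the job is handed in when it is done.

```bash
mkdir -p pics; ls
cat > h.py <<'E'
import numpy as np,cv2,json
from station import arm,grab_frame,camera_params,spot_in
from scipy.spatial.transform import Rotation as Ro
def world(cam,uv,d):
    p=camera_params(cam);K=np.array(p["mtx"]);R=np.array(p["R"]);t=np.array(p["t"])
    uv=np.atleast_2d(uv).astype(float);d=np.atleast_1d(d)
    c=np.c_[(uv[:,0]-K[0,2])/K[0,0]*d,(uv[:,1]-K[1,2])/K[1,1]*d,d]
    return (c-t)@R
def plane(cam,uv,z):
    a=world(cam,uv,np.ones(len(np.atleast_2d(uv))));p=camera_params(cam);C=-np.array(p["R"]).T@np.array(p["t"])
    s=(z-C[2])/(a[:,2]-C[2]);return C+(a-C)*s[:,None]
def pix(cam,X):
    p=camera_params(cam);c=np.atleast_2d(X)@np.array(p["R"]).T+np.array(p["t"]);u=c@np.array(p["mtx"]).T;return u[:,:2]/u[:,2:]
E
python3 - <<'E'
from h import *
for c in ["top","scene"]:
    im,d=grab_frame(c);cv2.imwrite(f"pics/{c}0.png",cv2.resize(im,(800,600),interpolation=cv2.INTER_CUBIC));np.save(f"{c}0.npy",im);np.save(f"{c}0d.npy",d)
    p=camera_params(c);print(c,-np.array(p["R"]).T@np.array(p["t"]),np.array(p["R"]).round(2).tolist(),p["mtx"])
for q in ["handle","puller","puller_grip","swing1","post1","eye1"]:
    print(q,[(np.round(r["uv"]).tolist(),round(r["confidence"],2)) for r in spot_in(q,"top")])
s=arm.get_state();print(s["t"],s["eef_pos"],s["ee_rot"],s["width"])
E
```

```text
pics
top [ 0.34338358 -0.14764873  1.51266976] [[-0.0, -1.0, -0.0], [-0.99, 0.0, -0.13], [0.13, 0.0, -0.99]] [[366.5363614    0.         258.9865766 ]
 [  0.         366.5363614  194.95178918]
 [  0.           0.           1.        ]]
scene [1.44165688 0.5456647  0.88995481] [[-0.6, 0.8, -0.02], [0.47, 0.33, -0.82], [-0.65, -0.49, -0.58]] [[414.76027624   0.         246.13608546]
 [  0.         414.76027624 190.59140764]
 [  0.           0.           1.        ]]
handle [([182.0, 165.0], 0.45), ([124.0, 210.0], 0.41)]
puller [([397.0, 234.0], 0.79)]
puller_grip [([399.0, 233.0], 0.78), ([315.0, 218.0], 0.72)]
swing1 [([224.0, 158.0], 0.68), ([176.0, 158.0], 0.42)]
post1 [([184.0, 166.0], 0.88), ([265.0, 162.0], 0.63), ([223.0, 163.0], 0.61)]
eye1 [([175.0, 164.0], 0.64), ([264.0, 170.0], 0.45), ([226.0, 170.0], 0.4)]
0.4 [0.21474853 0.63983491 0.19501952] [ 3.14136397e+00  6.40739162e-06 -3.23851046e-01] 0.0875564144069501
```

View pics/top0.png

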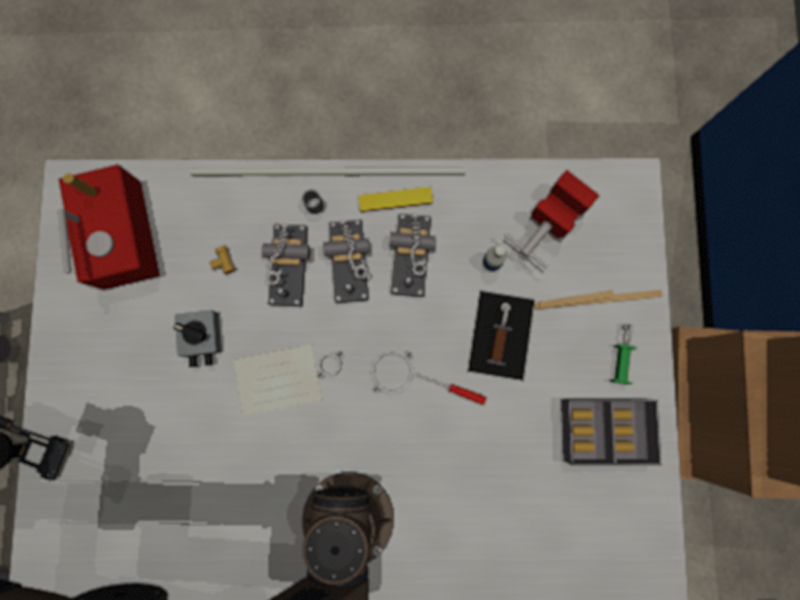

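View pics/scene0.png

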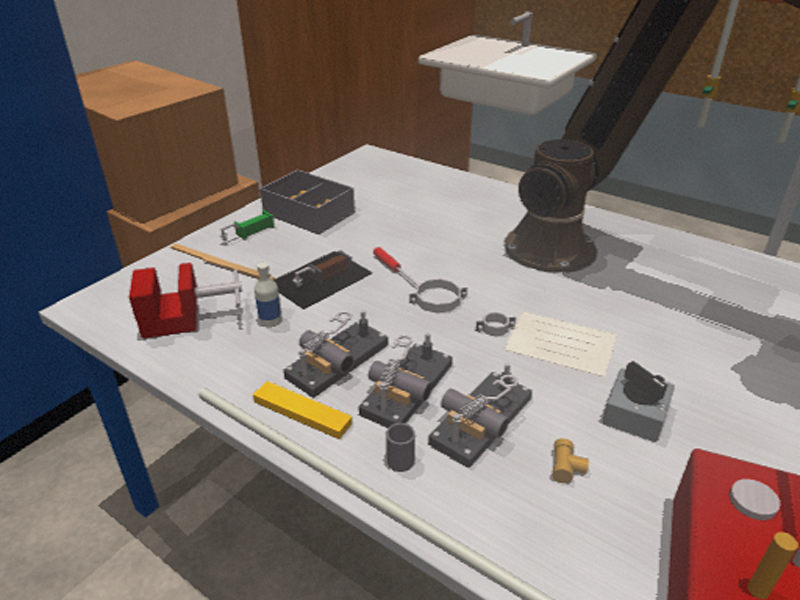

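The top picture shows the grey isolator at (195,333) of 800x600, three cradles with posts at about (283,290), (349,290), (407,287), the mat with a brown puller at (498,345) and a green look-alike at (623,362). Puller candidates are (498,345), brown and on the mat, and (623,362), green; I choose the brown one.

Run:
```python
from h import *
t=np.load("top0.npy");s=np.load("scene0.npy")
def crop(im,x,y,w,h,f):
    return cv2.resize(im[y:y+h,x:x+w],(w*f,h*f),interpolation=cv2.INTER_CUBIC)
a=crop(t,165,132,120,66,6)  # 720x396
b=crop(t,105,192,40,48,4);c=crop(t,295,180,50,68,4);
o=np.zeros((600,800,3),np.uint8);o[:396,:720]=a
o[400:592,:160]=b;
c=crop(t,300,184,45,50,4);o[400:600,170:350]=c
d=crop(s,170,160,100,50,4);o[400:600,360:760]=d
cv2.imwrite("pics/comp.png",o)
a=crop(s,175,190,160,112,5);cv2.imwrite("pics/scn.png",a)
print(a.shape)
```

```text
(560, 800, 3)
```

View pics/comp.png

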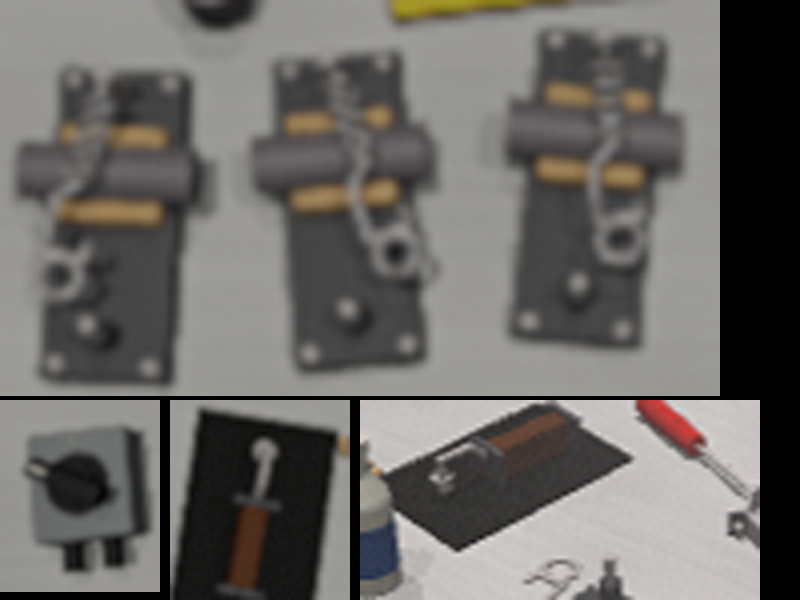

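View pics/scn.png

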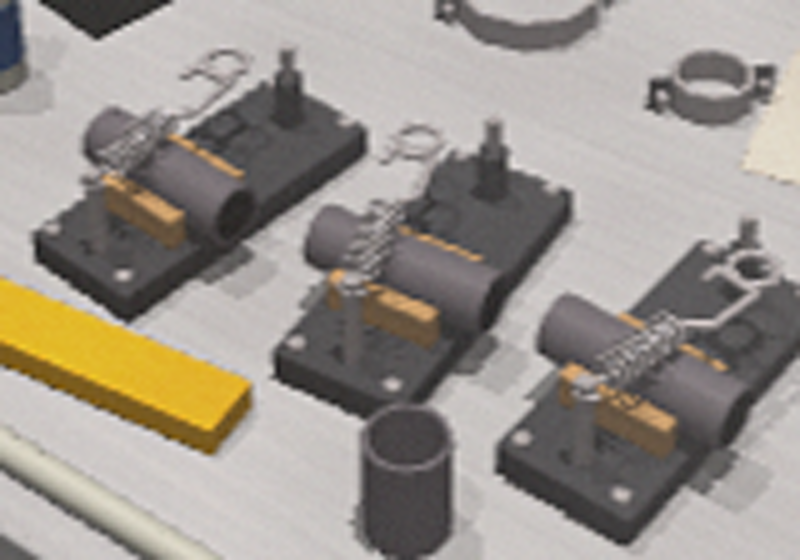

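The crops show the handle's white line pointing left (ON), and the brown puller on the mat, pin end up the picture, as described. Eye 1 is left of its post (crop 62,274 against 88,325), eyes 2 and 3 right of theirs (396,251 / 347,308 and 622,238 / 578,283).

```bash
cat >> h.py <<'E'
def tri(ut,us):
    A=[];b=[]
    for c,uv in (("top",ut),("scene",us)):
        p=camera_params(c);P=np.array(p["mtx"])@np.c_[np.array(p["R"]),np.array(p["t"])]
        for i in (0,1):
            r=P[i]-uv[i]*P[2];n=np.linalg.norm(r[:3]);A.append(r[:3]/n);b.append(-r[3]/n)
    X,res,_,_=np.linalg.lstsq(np.array(A),np.array(b),rcond=None);return X
E
python3 - <<'E'
from h import *
T=lambda x,y,f=6,x0=165,y0=132:((x+.5)/f-.5+x0,(y+.5)/f-.5+y0)
S=lambda x,y:T(x,y,5,175,190)
pts={"post":[((88,325),(748,220)),((347,308),(494,122)),((578,283),(288,50))],
"stud":[((103,88),(588,388)),((337,72),(350,285)),((603,45),(95,178))],
"eye":[((62,274),(755,268)),((396,251),(422,138)),((622,238),(228,65))]}
zz={"post":.085,"stud":.082,"eye":.078}
for k,v in pts.items():
    for a,b in v: print(k,"tri",tri(T(*a),S(*b)).round(4),"top",plane("top",T(*a),zz[k]).round(4)[0],"scn",plane("scene",S(*b),zz[k]).round(4)[0])
c=T(78,85,4,105,192);print("handle",plane("top",c,.101),plane("scene",(414.7,245),.09),"tip",plane("top",T(25,65,4,105,192),.101))
im=np.load("top0.npy");d=np.load("top0d.npy")
g=im.astype(int);m=(g[...,2]-g[...,0]>30)&(g[...,2]>60);m[:,:300]=0;m[:,345:]=0;m[:184]=0;m[250:]=0
ys,xs=np.nonzero(m);w=plane("top",np.c_[xs,ys],.042);mu=w.mean(0);e=np.linalg.svd(w-mu)[2][0];print("grip",len(xs),mu,"yaw",np.arctan2(e[1],e[0]),"depthz",world("top",np.c_[xs,ys],d[ys,xs])[:,2].mean())
print("pin",plane("top",T(265-170,47,4,300,184),.05),"frontguard",plane("top",T(257-170,100,4,300,184),.044),"rear",plane("top",T(240-170,193,4,300,184),.044))
m=(g.max(2)<45);m[:,:295]=0;m[:,350:]=0;m[:180]=0;m[250:]=0
ys,xs=np.nonzero(m);(cx,cy),sz,a=cv2.minAreaRect(np.c_[xs,ys].astype(np.float32));print("mat",plane("top",(cx,cy),.004),sz,a)
# box top orientation/centre by depth
d0=d[192:240,105:145];ys,xs=np.mgrid[192:240,105:145];w=world("top",np.c_[xs.ravel(),ys.ravel()],d0.ravel());k=abs(w[:,2]-.055)<.006;print("box",k.sum(),w[k].mean(0),cv2.minAreaRect((w[k][:,:2]*1000).astype(np.float32)))
k=abs(w[:,2]-.1)<.012;print("bar",k.sum(),w[k].mean(0),cv2.minAreaRect((w[k][:,:2]*1000).astype(np.float32)))
E
```

```text
post tri [0.5743 0.1698 0.0807] top [0.5736 0.1688 0.085 ] scn [0.5788 0.1719 0.085 ]
post tri [ 0.5849 -0.0013  0.0818] top [ 0.5843 -0.0014  0.085 ] scn [0.5884 0.0007 0.085 ]
post tri [ 0.6007 -0.1532  0.082 ] top [ 0.6004 -0.1535  0.085 ] scn [ 0.6037 -0.1503  0.085 ]
stud tri [0.7378 0.1634 0.0741] top [0.7345 0.1635 0.082 ] scn [0.7458 0.1654 0.082 ]
stud tri [0.7477 0.0081 0.0723] top [0.7449 0.0071 0.082 ] scn [0.756  0.0143 0.082 ]
stud tri [ 0.7652 -0.1719  0.076 ] top [ 0.7628 -0.171   0.082 ] scn [ 0.7707 -0.1676  0.082 ]
eye tri [0.608  0.1901 0.0787] top [0.609  0.1885 0.078 ] scn [0.606  0.1915 0.078 ]
eye tri [ 0.6226 -0.0318  0.0795] top [ 0.6237 -0.0329  0.078 ] scn [ 0.6203 -0.0316  0.078 ]
eye tri [ 0.6311 -0.1814  0.0762] top [ 0.6319 -0.1829  0.078 ] scn [ 0.632  -0.1781  0.078 ]
handle [[0.46574588 0.37560906 0.101     ]] [[0.48048786 0.40136981 0.09      ]] tip [[0.48534137 0.42781719 0.101     ]]
grip 123 [ 0.44862336 -0.39702868  0.042     ] yaw 2.4642260212335074 depthz 0.07058546401043109
pin [[ 0.53779408 -0.40472691  0.05      ]] frontguard [[ 0.48486794 -0.39628871  0.044     ]] rear [[ 0.39185396 -0.37689929  0.044     ]]
mat [[ 0.46504228 -0.39892689  0.004     ]] (34.1368408203125, 50.863136291503906) 8.746162414550781
box 500 [0.47099723 0.39033289 0.05474189] ((472.4542541503906, 394.05364990234375), (109.64820098876953, 102.22687530517578), 7.0077128410339355)
bar 99 [0.47200135 0.39222145 0.09950309] ((472.8143615722656, 394.41802978515625), (77.54795837402344, 17.961641311645508), 67.05382537841797)
```

```bash
cat >> h.py <<'E'
def cloud(cam,d,x0,x1,y0,y1,step=1):
    ys,xs=np.mgrid[0:384,0:512];k=d>0;w=world(cam,np.c_[xs[k],ys[k]],d[k])
    return w[(w[:,0]>x0)&(w[:,0]<x1)&(w[:,1]>y0)&(w[:,1]<y1)]
E
python3 - <<'E'
from h import *
dt=np.load("top0d.npy");ds=np.load("scene0d.npy")
rect=lambda w:cv2.minAreaRect((w[:,:2]*1000).astype(np.float32))
def show(n,w): print(n,len(w),w.mean(0).round(4) if len(w) else "", np.round(np.r_[rect(w)[0],rect(w)[1],rect(w)[2]],1) if len(w)>3 else "")
P=[(.574,.170),(.585,-.001),(.6005,-.153)];St=[(.737,.1635),(.747,.008),(.765,-.172)]
for p,s in zip(P,St):
    for c,d in (("top",dt),("scene",ds)):
        w=cloud(c,d,.5,.85,min(p[1],s[1])-.075,max(p[1],s[1])+.075)
        if c=="top": show("block",w[abs(w[:,2]-.024)<.005])
        for n,q in (("post",p),("stud",s)):
            v=w[(np.hypot(*(w[:,:2]-q).T)<.018)&(w[:,2]>.06)&(w[:,2]<.1)];show(c+n,v); print("   zmax",v[:,2].max() if len(v) else "")
    
w=cloud("top",dt,.35,.58,-.5,-.3);show("mat",w[abs(w[:,2]-.004)<.003])
show("handle+guards",w[(w[:,2]>.03)&(w[:,2]<.055)&(w[:,0]<.5)]);v=w[(w[:,2]>.03)&(w[:,2]<.06)&(w[:,0]>.5)];show("rod",v);print(v.round(3).tolist())
im=np.load("top0.npy").astype(int);m=((im[...,2]-im[...,0]>25)).astype(np.uint8);m[:,:300]=0;m[:,345:]=0;m[:195]=0;m[250:]=0
n,l,st,c=cv2.connectedComponentsWithStats(m);i=1+st[1:,4].argmax();ys,xs=np.nonzero(l==i);show("brown",plane("top",np.c_[xs,ys],.042))
E
```

```text
block 609 [0.6426 0.1647 0.0238] [696.6 162.6 109.9 306.9  81.8]
toppost 15 [0.5759 0.1706 0.0729] [577.5 170.5  12.   15.2  72.5]
   zmax 0.08916194241709512
topstud 29 [0.7359 0.1648 0.082 ] [735.9 163.9  18.7  29.8  71.9]
   zmax 0.09277575192285474
scenepost 31 [0.5763 0.1723 0.0738] [576.1 172.4  10.3  15.6  15.2]
   zmax 0.08566245460582367
scenestud 72 [0.7388 0.166  0.0775] [735.9 167.9  33.8  19.    5.4]
   zmax 0.08989434779510276
block 700 [ 6.719e-01 -5.000e-04  2.380e-02] [701.3  -8.6 287.3 157.3   4.7]
toppost 12 [ 0.5852 -0.0014  0.0715] [585.   -0.8  10.3  14.3  26.6]
   zmax 0.09082924484190595
topstud 23 [0.7461 0.0109 0.0832] [745.6  12.4  30.9  16.4  26.4]
   zmax 0.09262546449306629
scenepost 25 [5.86e-01 5.00e-04 7.38e-02] [ 5.856e+02 -5.000e-01  1.030e+01  1.110e+01  8.990e+01]
   zmax 0.08855314863779457
scenestud 65 [0.7472 0.013  0.0785] [744.2  12.   32.9  20.   22.5]
   zmax 0.08993127852451759
block 768 [ 0.705  -0.1521  0.0235] [ 713.4 -140.   138.5  281.1   85.8]
toppost 10 [ 0.6012 -0.1523  0.0702] [ 601.6 -151.9   12.1   12.5   89.8]
   zmax 0.0870849
[... 623 characters left out ...]
 0.035], [0.541, -0.402, 0.035], [0.54, -0.404, 0.046], [0.539, -0.407, 0.054], [0.541, -0.414, 0.034], [0.538, -0.402, 0.032], [0.535, -0.407, 0.054], [0.537, -0.414, 0.033], [0.533, -0.401, 0.037], [0.53, -0.402, 0.057], [0.53, -0.406, 0.058], [0.533, -0.414, 0.033], [0.529, -0.402, 0.032], [0.527, -0.402, 0.053], [0.527, -0.406, 0.054], [0.523, -0.398, 0.052], [0.523, -0.403, 0.049], [0.519, -0.398, 0.052], [0.518, -0.401, 0.059], [0.515, -0.398, 0.052], [0.515, -0.403, 0.049], [0.511, -0.399, 0.049], [0.511, -0.403, 0.05], [0.507, -0.398, 0.054], [0.507, -0.402, 0.05], [0.503, -0.394, 0.052], [0.503, -0.398, 0.052]]
brown 140 [ 0.4381 -0.3858  0.042 ] [ 438.2 -385.8   27.7   81.3   78. ]
```

```bash
cat >> h.py <<'E'
def row(*targets):
    "targets (x,y,z,yawdeg) -> rows in mm/rad from the current pose"
    s=arm.get_state();p=np.array(s["eef_pos"]);R=Ro.from_euler("xyz",s["ee_rot"])
    print("t",round(s["t"],2),"pos",p.round(4),"rpy",np.array(s["ee_rot"]).round(3),"w",round(s["width"],4),"F",np.round(s["force"],1),"gf",round(s["gripper_force"],1))
    for x,y,z,yaw in targets:
        Q=Ro.from_euler("xyz",[np.pi,0,np.radians(yaw)])
        print((x,y,z,yaw),"->",(R.inv().apply(np.array([x,y,z])-p)*1000).round(1),(R.inv()*Q).as_rotvec().round(3))
E
python3 - <<'E'
from h import *
T=lambda x,y,f=6,x0=165,y0=132:((x+.5)/f-.5+x0,(y+.5)/f-.5+y0)
B=[[(72,80),(170,83),(55,362),(149,367)],[(289,70),(385,62),(310,352),(407,343)],[(556,40),(649,47),(529,320),(622,330)]]
for b in B:
    w=plane("top",[T(*q) for q in b],.027)[:,:2];f=w[:2].mean(0);n=w[2:].mean(0);v=f-n;print("far",f,"near",n,"len",np.hypot(*v),"yaw",np.degrees(np.arctan2(v[1],v[0])),"yaw2",np.degrees(np.arctan2(*(w[[0,2]]-w[[1,3]]).mean(0)*[-1,1])))
row((.4727,.3942,.20,67),(.4727,.3942,.068,67),(.4727,.3942,.068,4))
E
```

```text
far [0.75415088 0.16309789] near [0.55563191 0.17140806] len 0.19869283121217796 yaw -2.3970496964625205 yaw2 -2.6431808861690334
far [0.76461469 0.01313087] near [ 0.56669186 -0.00361273] len 0.19862980154999516 yaw 4.835516794327148 yaw2 4.90689122107703
far [ 0.77997028 -0.17150829] near [ 0.58168178 -0.15189822] len 0.19925582032273778 yaw -5.647993961534856 yaw2 -5.546457574745812
t 0.4 pos [0.2147 0.6398 0.195 ] rpy [ 3.141  0.    -0.324] w 0.0876 F [ 0.5 -0.5  0.4] gf 0.0
(0.4727, 0.3942, 0.2, 67) -> [322.7 150.8  -4.9] [ 0.     0.    -1.493]
(0.4727, 0.3942, 0.068, 67) -> [322.7 150.8 127.1] [ 0.     0.    -1.493]
(0.4727, 0.3942, 0.068, 4) -> [322.7 150.8 127.1] [ 0.     0.    -0.394]
```

```bash
python3 -m jog '[[[323,151,-5,0,0,-1.493,87],[323,151,-5,0,0,-1.493,87],[323,151,-5,0,0,-1.493,87],[323,151,-5,0,0,-1.493,60],[323,151,-5,0,0,-1.493,60],[323,151,-5,0,0,-1.493,60],[323,151,-5,0,0,-1.493,60],[323,151,-5,0,0,-1.493,60],[323,151,-5,0,0,-1.493,60],[323,151,-5,0,0,-1.493,60],[323,151,40,0,0,-1.493,60],[323,151,80,0,0,-1.493,60],[323,151,110,0,0,-1.493,60],[323,151,127,0,0,-1.493,60],[323,151,127,0,0,-1.493,60],[323,151,127,0,0,-1.493,5],[323,151,127,0,0,-1.493,5],[323,151,127,0,0,-1.493,5],[323,151,127,0,0,-1.493,5],[323,151,127,0,0,-1.493,5]]]' 40
python3 - <<'E'
from h import *
row((.4727,.3942,.068,7))
E
```

```text
t: 2.9
eef_pos: [0.4707, 0.3951, 0.0682]
ee_rot: [-3.138, -0.001, 1.168]
force: [-15.5, 6.6, 7.5]
width: 0.0157
gripper_force: 40.1
t 2.9 pos [0.4707 0.3951 0.0682] rpy [-3.138e+00 -1.000e-03  1.168e+00] w 0.0157 F [-15.5   6.6   7.5] gf 40.1
(0.4727, 0.3942, 0.068, 7) -> [-0.   2.2  0.2] [-3.000e-03  1.000e-03  1.046e+00]
```

```bash
python3 -m jog '[[[0,-2,0,0,0,0,5],[0,-2,0,0,0,0.15,5],[0,-2,0,0,0,0.3,5],[0,-2,0,0,0,0.45,5],[0,-2,0,0,0,0.6,5],[0,-2,0,0,0,0.75,5],[0,-2,0,0,0,0.9,5],[0,-2,0,0,0,1.03,5],[0,-2,0,0,0,1.05,5],[0,-2,0,0,0,1.05,5],[0,-2,0,0,0,1.05,60],[0,-2,0,0,0,1.05,60],[0,-2,0,0,0,1.05,60],[0,-2,0,0,0,1.05,60],[0,-2,-60,0,0,1.05,60],[0,-2,-110,0,0,1.05,60],[0,-2,-140,0,0,1.05,80],[0,-2,-140,0,0,1.05,80]]]' 40
python3 - <<'E'
from h import *
row((.2,.30,.22,7),(.438,-.386,.18,-12),(.438,-.386,.012,-12))
E
```

```text
t: 5.15
eef_pos: [0.4721, 0.3961, 0.2114]
ee_rot: [-3.138, -0.004, 0.12]
force: [-0.0, -0.5, -0.1]
width: 0.0745
gripper_force: 0.0
t 5.15 pos [0.4721 0.3961 0.2114] rpy [-3.138 -0.004  0.12 ] w 0.0745 F [-0.  -0.5 -0.1] gf 0.0
(0.2, 0.3, 0.22, 7) -> [-281.5   62.9  -10. ] [-0.004 -0.004 -0.003]
(0.438, -0.386, 0.18, -12) -> [-127.3  772.5   27.8] [-0.005 -0.003  0.329]
(0.438, -0.386, 0.012, -12) -> [-127.9  773.2  195.8] [-0.005 -0.003  0.329]
```

```bash
python3 -m jog '[[[-80,500,0,0,0,0.329,80],[-80,500,0,0,0,0.329,80],[-80,500,0,0,0,0.329,80],[-80,500,0,0,0,0.329,80],[-80,500,0,0,0,0.329,80],[-80,500,0,0,0,0.329,80],[-80,500,0,0,0,0.329,80],[-80,500,0,0,0,0.329,80],[-80,500,0,0,0,0.329,80],[-80,500,0,0,0,0.329,80]]]'
cat >> h.py <<'E'
def iso():
    im,d=grab_frame("top");w=cloud("top",d,.40,.54,.32,.47);k=abs(w[:,2]-.1)<.012
    if k.sum()>8:
        r=cv2.minAreaRect((w[k][:,:2]*1000).astype(np.float32));print("bar",np.round(np.r_[r[0],r[1],r[2]],1))
    return im,d
def brown(im):
    im=im.astype(int);m=((im[...,2]-im[...,0]>25)).astype(np.uint8);m[:,:300]=0;m[:,345:]=0;m[:195]=0;m[250:]=0
    n,l,st,c=cv2.connectedComponentsWithStats(m);i=1+st[1:,4].argmax();ys,xs=np.nonzero(l==i);r=cv2.minAreaRect((plane("top",np.c_[xs,ys],.042)[:,:2]*1000).astype(np.float32));print("brown",np.round(np.r_[r[0],r[1],r[2]],1))
E
python3 - <<'E'
from h import *
im,d=iso();brown(im)
w=cloud("top",d,.35,.58,-.5,-.3);v=w[(w[:,2]>.03)&(w[:,2]<.06)&(w[:,0]>.5)];print(v.mean(0))
row((.438,-.386,.15,-12),(.438,-.386,.012,-12))
E
```

```text
t: 6.4
eef_pos: [0.4507, -0.1116, 0.2075]
ee_rot: [3.141, 0.001, -0.212]
force: [1.0, 0.6, -0.0]
width: 0.08
gripper_force: 0.0
bar [471.5 393.4  75.7  20.7   6.5]
brown [ 438.7 -385.8   28.9   82.1   79. ]
[ 0.52706206 -0.40308038  0.04662759]
t 6.45 pos [ 0.4509 -0.1109  0.2076] rpy [ 3.142e+00  1.000e-03 -2.100e-01] w 0.0799 F [0.1 0.5 0.2] gf 0.0
(0.438, -0.386, 0.15, -12) -> [ 44.9 271.8  57.6] [ 0.     0.001 -0.001]
(0.438, -0.386, 0.012, -12) -> [ 45.  271.8 195.6] [ 0.     0.001 -0.001]
```

Isolator bar now lies at 6.5° (OFF). Grasp the puller.

```bash
python3 -m jog '[[[45,272,50,0,0,0,80],[45,272,50,0,0,0,80],[45,272,50,0,0,0,80],[45,272,50,0,0,0,70],[45,272,50,0,0,0,70],[45,272,100,0,0,0,70],[45,272,150,0,0,0,70],[45,272,180,0,0,0,70],[45,272,195.5,0,0,0,70],[45,272,195.5,0,0,0,70],[45,272,195.5,0,0,0,70],[45,272,195.5,0,0,0,10],[45,272,195.5,0,0,0,10],[45,272,195.5,0,0,0,10],[45,272,195.5,0,0,0,10],[45,272,195.5,0,0,0,10],[45,272,195.5,0,0,0,10],[45,272,195.5,0,0,0,10]]]' 50
```

```text
t: 8.7
eef_pos: [0.4385, -0.3866, 0.0126]
ee_rot: [3.142, 0.0, -0.21]
force: [-0.4, 0.0, -0.5]
width: 0.011
gripper_force: 0.0
```

```bash
python3 -m jog '[[[0,0,0,0,0,0,10],[0,0,0,0,0,0,87],[0,0,0,0,0,0,87],[0,0,0,0,0,0,87],[0,0,0,0,0,0,87],[0,0,-60,0,0,0,87],[0,0,-120,0,0,0,87],[0,0,-180,0,0,0,87],[0,-60,-200,0,0,0,87],[0,-120,-200,0,0,0,87],[0,-180,-200,0,0,0,87],[0,-240,-200,0,0,0,87],[0,-280,-200,0,0,0,87],[0,-280,-200,0,0,0,87]]]' 50
python3 - <<'E'
from h import *
im,d=iso();brown(im);cv2.imwrite("pics/p2.png",cv2.resize(im[170:260,280:400],None,fx=6,fy=6,interpolation=cv2.INTER_CUBIC))
E
```

```text
t: 10.45
eef_pos: [0.4973, -0.1104, 0.2128]
ee_rot: [-3.141, -0.0, -0.206]
force: [-0.7, -0.2, -0.6]
width: 0.0868
gripper_force: 0.0
bar [471.4 393.7  75.   20.4   6.8]
brown [ 438.6 -385.9   28.7   82.1   77.9]
```

View pics/p2.png

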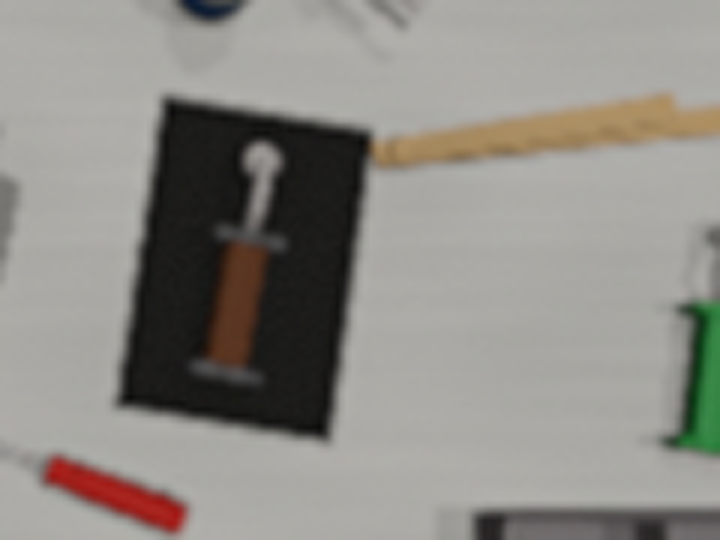

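Run:
```python
from h import *
im,d=grab_frame("scene");cv2.imwrite("pics/s2.png",cv2.resize(im[130:230,150:290],None,fx=5.5,fy=5.5,interpolation=cv2.INTER_CUBIC))
for X in [(.4385,-.386,.042),(.4385,-.386,.006),(.536,-.407,.05),(.466,-.400,.004)]: print(X,pix("scene",X).round(1),((pix("scene",X)-[150,130])*5.5).round(0))
w=cloud("scene",d,.35,.58,-.5,-.3)
k=(w[:,2]>.034)&(w[:,2]<.055);print(k.sum(),w[k].mean(0),cv2.minAreaRect((w[k][:,:2]*1000).astype(np.float32)))
print(w[:,2].max(), np.histogram(w[:,2],bins=np.arange(-.02,.08,.01)))
print(spot_in("puller","scene")[:2],spot_in("mat_top","scene")[:1])
```

```text
(0.4385, -0.386, 0.042) [[211.1 166.7]] [[336. 202.]]
(0.4385, -0.386, 0.006) [[211.7 174.5]] [[339. 245.]]
(0.536, -0.407, 0.05) [[189.6 174.5]] [[218. 245.]]
(0.466, -0.4, 0.004) [[204.4 177. ]] [[299. 258.]]
172 [ 0.45777107 -0.38656618  0.04119587] ((465.9128723144531, -391.1926574707031), (51.00271224975586, 158.452880859375), 78.43103790283203)
0.0561872106955299 (array([   0,  285, 1005,   66,   63,  111,   78,   17,    0]), array([-0.02, -0.01,  0.  ,  0.01,  0.02,  0.03,  0.04,  0.05,  0.06,
        0.07]))
[{'uv': [161.1, 141.0], 'confidence': 0.7}, {'uv': [208.0, 168.7], 'confidence': 0.56}] [{'uv': [202.5, 181.9], 'confidence': 0.87}]
```

View pics/s2.png

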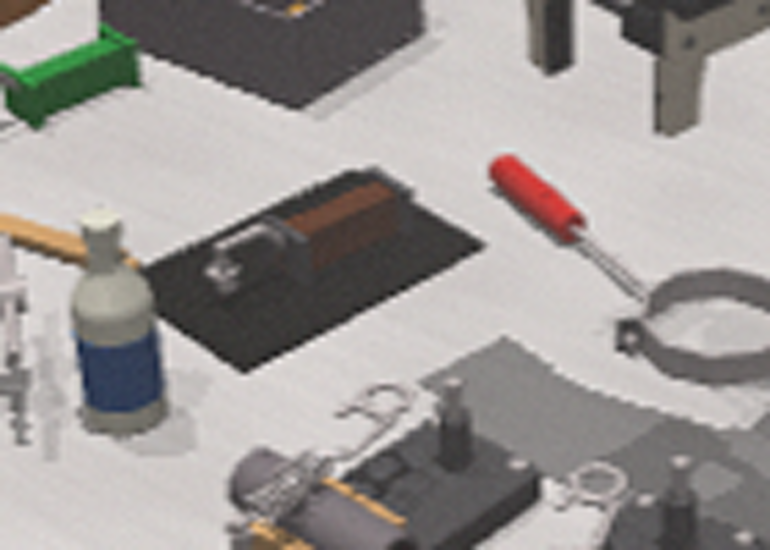

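Run:
```python
from h import *
s=arm.get_state();p=np.array(s["eef_pos"]);R=Ro.from_euler("xyz",s["ee_rot"]).as_matrix()
for c in (-.054,.054):
    X=p+R@[0,c,0];print(X,"scene",pix("scene",X).round(1),((pix("scene",X)-[150,130])*5.5).round(0),"top",pix("top",X).round(1))
im,d=grab_frame("top");w=cloud("top",d,.3,.7,-.3,.1);k=w[:,2]>.16;print("gripper cloud",k.sum(),w[k].min(0),w[k].max(0))
cv2.imwrite("pics/t3.png",cv2.resize(im[130:260,180:345],None,fx=4.6,fy=4.6,interpolation=cv2.INTER_CUBIC))
```

```text
[ 0.50784374 -0.06058199  0.21260135] scene [[272.2 161.9]] [[672. 175.]] top [[235.2 198. ]]
[ 0.48528324 -0.16619934  0.21261206] scene [[249.3 149.3]] [[546. 106.]] top [[264.7 204.2]]
gripper cloud 7324 [ 0.3000108  -0.21016641  0.28640313] [0.54472237 0.09994944 0.75069399]
```

View pics/t3.png

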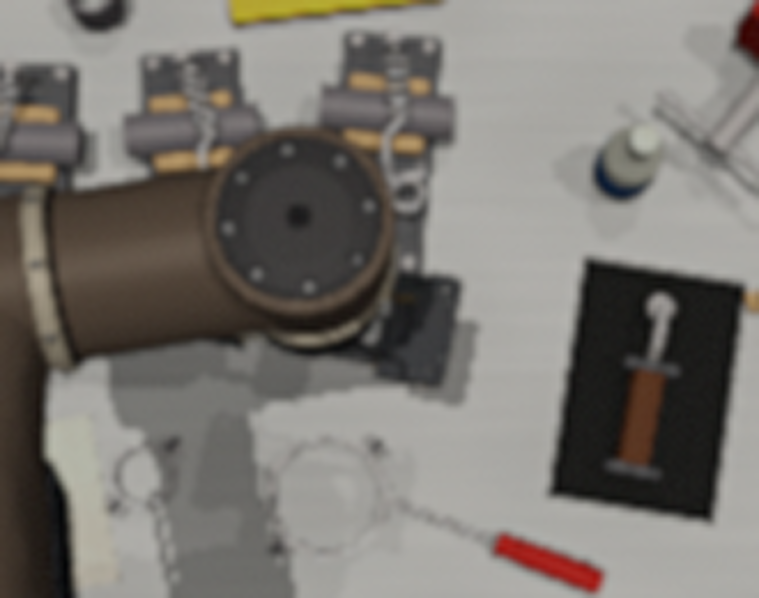

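```bash
python3 -m jog '[[[0,0,0,0,0,0,10],[0,0,0,0,0,0,10],[0,0,0,0,0,0,10],[0,0,0,0,0,0,10],[0,0,0,0,0,0,10],[0,0,0,0,0,0,10],[0,0,0,0,0,0,10],[0,0,0,0,0,0,10],[0,0,0,0,0,0,10],[0,0,0,0,0,0,10]]]' 50
python3 - <<'E'
from h import *
im,d=grab_frame("scene")
w=cloud("scene",d,.40,.62,-.26,.04);w=w[w[:,2]>.14]
print(len(w),w[:,2].min());b=np.arange(.14,.34,.01)
for z in b:
    k=(w[:,2]>=z)&(w[:,2]<z+.01);print(round(z,2),k.sum(),w[k].mean(0).round(3) if k.any() else "", np.r_[w[k].min(0),w[k].max(0)].round(3) if k.any() else "")
print(arm.get_state()["eef_pos"],arm.get_state()["width"],camera_params("scene")["t"])
cv2.imwrite("pics/s3.png",cv2.resize(im[60:190,200:340],None,fx=4.5,fy=4.5,interpolation=cv2.INTER_CUBIC))
E
```

```text
t: 11.95
eef_pos: [0.4968, -0.1128, 0.2127]
ee_rot: [-3.142, -0.0, -0.21]
force: [-0.2, -0.2, 0.5]
width: 0.0104
gripper_force: 0.0
6443 0.24388202459124697
0.14 0  
0.15 0  
0.16 0  
0.17 0  
0.18 0  
0.19 0  
0.2 0  
0.21 0  
0.22 0  
0.23 0  
0.24 13 [ 0.503 -0.109  0.248] [ 0.493 -0.129  0.244  0.512 -0.091  0.25 ]
0.25 46 [ 0.504 -0.107  0.255] [ 0.486 -0.137  0.25   0.514 -0.089  0.26 ]
0.26 40 [ 0.504 -0.108  0.265] [ 0.491 -0.135  0.26   0.513 -0.088  0.27 ]
0.27 39 [ 0.504 -0.107  0.275] [ 0.49  -0.135  0.27   0.514 -0.087  0.28 ]
0.28 43 [ 0.505 -0.107  0.285] [ 0.492 -0.14   0.28   0.514 -0.084  0.29 ]
0.29 20 [ 0.508 -0.102  0.294] [ 0.496 -0.14   0.29   0.516 -0.085  0.299]
0.3 13 [ 0.512 -0.1    0.307] [ 0.481 -0.199  0.301  0.548 -0.023  0.31 ]
0.31 140 [ 0.518 -0.092  0.316] [ 0.469 -0.206  0.31   0.554 -0.018  0.32 ]
0.32 200 [ 0.521 -0.103  0.325] [ 0.454 -0.207  0.32   0.554 -0.017  0.33 ]
0.33 178 [ 0.521 -0.102  0.334] [ 0.452 -0.209  0.33   0.555 -0.013  0.34 ]
[ 0.49682823 -0.11275699  0.21266887] 0.010262259969167443 [ 0.43673388 -0.13531571  1.72020268]
```

View pics/s3.png

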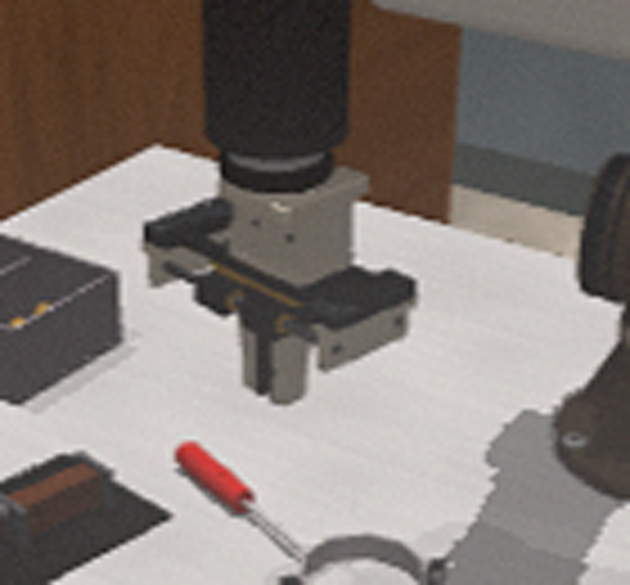

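The scene camera's depth puts the shut fingertips at z≈0.243 while the state says 0.213. The real tips are about 30 mm higher than reported, which explains the empty grasp. I'll calibrate by touching the mat gently.

Run:
```python
from h import *
row((.4385,-.386,.10,-12),(.4385,-.386,-.014,-12))
```

```text
t 12.0 pos [ 0.4968 -0.1128  0.2127] rpy [-3.142 -0.    -0.21 ] w 0.0103 F [ 0.2  0.7 -1. ] gf 0.0
(0.4385, -0.386, 0.1, -12) -> [-1.000e-01  2.794e+02  1.127e+02] [-0. -0. -0.]
(0.4385, -0.386, -0.014, -12) -> [-1.000e-01  2.794e+02  2.267e+02] [-0. -0. -0.]
```

```bash
python3 -m jog '[[[0,62,30,0,0,0,75],[0,124,40,0,0,0,75],[0,186,40,0,0,0,75],[0,240,40,0,0,0,70],[0,279.5,40,0,0,0,70],[0,279.5,80,0,0,0,70],[0,279.5,130,0,0,0,70],[0,279.5,170,0,0,0,70],[0,279.5,200,0,0,0,70],[0,279.5,215,0,0,0,70],[0,279.5,223,0,0,0,70],[0,279.5,227,0,0,0,70],[0,279.5,227,0,0,0,70]]]' 50 | tr '\n' ' '
for i in 1 2; do python3 -m jog '[[[0,0,2,0,0,0,70],[0,0,3,0,0,0,70],[0,0,3,0,0,0,70]]]' 50| tr '\n' ' '; done
```

```text
t: 13.62 eef_pos: [0.4391, -0.3863, -0.0137] ee_rot: [3.141, -0.001, -0.21] force: [-0.5, 0.3, 0.9] width: 0.0702 gripper_force: 0.0 t: 14.0 eef_pos: [0.4387, -0.3861, -0.0172] ee_rot: [3.142, -0.0, -0.21] force: [0.3, -0.5, -0.3] width: 0.0701 gripper_force: 0.0 t: 14.38 eef_pos: [0.4385, -0.3861, -0.0205] ee_rot: [-3.142, 0.0, -0.21] force: [-0.3, 0.1, 0.1] width: 0.07 gripper_force: 0.0
```

```bash
for i in 1 2 3 4; do python3 -m jog '[[[0,0,1,0,0,0,70],[0,0,1.5,0,0,0,70],[0,0,1.5,0,0,0,70]]]' 50| tr '\n' ' '; echo; done
```

```text
t: 14.75 eef_pos: [0.4386, -0.3861, -0.0219] ee_rot: [3.142, 0.0, -0.21] force: [0.3, -0.0, 0.8] width: 0.0701 gripper_force: 0.0 
t: 15.12 eef_pos: [0.4385, -0.3861, -0.0234] ee_rot: [-3.142, 0.0, -0.21] force: [0.2, 2.0, 0.1] width: 0.0699 gripper_force: 0.0 
t: 15.5 eef_pos: [0.4386, -0.3861, -0.0249] ee_rot: [-3.142, 0.0, -0.21] force: [0.2, -0.0, -0.0] width: 0.07 gripper_force: 0.0 
t: 15.88 eef_pos: [0.4386, -0.3861, -0.0264] ee_rot: [-3.142, 0.0, -0.21] force: [-1.1, 0.6, 0.3] width: 0.0702 gripper_force: 0.0
```

```bash
for i in 1 2 3; do python3 -m jog '[[[0,0,1,0,0,0,70],[0,0,1,0,0,0,70]]]' 50| tr '\n' ' '; echo; done
```

```text
t: 16.12 eef_pos: [0.4387, -0.3862, -0.027] ee_rot: [3.141, -0.0, -0.21] force: [-1.3, 1.2, 4.1] width: 0.0703 gripper_force: 1.8 
t: 16.38 eef_pos: [0.4387, -0.3862, -0.0271] ee_rot: [3.141, -0.0, -0.209] force: [-2.8, 2.9, 12.8] width: 0.0701 gripper_force: 6.6 
t: 16.62 eef_pos: [0.4388, -0.3862, -0.0272] ee_rot: [3.141, -0.001, -0.209] force: [-5.3, 6.9, 23.1] width: 0.0703 gripper_force: 11.2
```

Contact at −0.0269 with the mat at 0.004, so real z = reported + 0.031. I'll raise 8 mm and grip.

```bash
python3 -m jog '[[[0,0,-8,0,0,0,70],[0,0,-8,0,0,0,70],[0,0,-8,0,0,0,12],[0,0,-8,0,0,0,12],[0,0,-8,0,0,0,12],[0,0,-8,0,0,0,12],[0,0,-8,0,0,0,12],[0,0,-8,0,0,0,12],[0,0,-8,0,0,0,12],[0,0,-8,0,0,0,12]]]' 50
python3 - <<'E'
from h import *
row()
E
```

```text
t: 17.88
eef_pos: [0.4385, -0.3861, -0.0214]
ee_rot: [-3.142, 0.0, -0.21]
force: [-1.0, 0.3, -0.3]
width: 0.0256
gripper_force: 50.0
t 17.88 pos [ 0.4385 -0.3861 -0.0214] rpy [-3.142  0.    -0.21 ] w 0.0256 F [-1.   0.3 -0.3] gf 50.0
```

```bash
python3 -m jog '[[[0,0,-15,0,0,0,12],[0,0,-60,0,0,0,12],[0,0,-110,0,0,0,12],[0,0,-160,0,0,0,12],[0,0,-180,0,0,0,12],[0,0,-180,0,0,0,12]]]' 50
python3 - <<'E'
from h import *
row((.445,-.1,.16,-2.5),(.46,.1942,.16,-2.5),(.49,.1942,.09,-2.5))
E
```

```text
t: 18.62
eef_pos: [0.4395, -0.3865, 0.1613]
ee_rot: [3.141, -0.004, -0.21]
force: [0.2, -0.5, -2.9]
width: 0.0258
gripper_force: 50.0
t 18.62 pos [ 0.4395 -0.3865  0.1613] rpy [ 3.141 -0.004 -0.21 ] w 0.0258 F [ 0.2 -0.5 -2.9] gf 50.0
(0.445, -0.1, 0.16, -2.5) -> [ -54.3 -281.4    0.8] [ 0.001 -0.004 -0.166]
(0.46, 0.1942, 0.16, -2.5) -> [-1.008e+02 -5.723e+02  4.000e-01] [ 0.001 -0.004 -0.166]
(0.49, 0.1942, 0.09, -2.5) -> [ -71.8 -578.6   70.5] [ 0.001 -0.004 -0.166]
```

```bash
python3 -m jog '[[[-10,-40,0,0,0,-0.03,12],[-20,-90,0,0,0,-0.06,12],[-30,-140,0,0,0,-0.09,12],[-40,-190,0,0,0,-0.12,12],[-48,-240,0,0,0,-0.15,12],[-56,-290,0,0,0,-0.166,12],[-64,-340,0,0,0,-0.166,12],[-72,-390,0,0,0,-0.166,12],[-80,-440,0,0,0,-0.166,12],[-88,-490,0,0,0,-0.166,12],[-96,-540,0,0,0,-0.166,12],[-98,-565,10,0,0,-0.166,12],[-88,-577,40,0,0,-0.166,12],[-72,-578.6,70,0,0,-0.166,12],[-72,-578.6,70,0,0,-0.166,12],[-72,-578.6,70,0,0,-0.166,12]]]' 50
python3 - <<'E'
from h import *
row((.5111,.1942,.06,-2.5))
for c in("top","scene"):
    im,d=grab_frame(c);np.save(f"{c}1.npy",im);np.save(f"{c}1d.npy",d)
    u=pix(c,[(.608,.19,.078),(.59,.19,.11)]);print(c,u)
a=np.load("top1.npy")[140:200,150:230];b=np.load("scene1.npy")[190:270,290:380]
o=np.zeros((600,800,3),np.uint8);o[:300,:400]=cv2.resize(a,None,fx=5,fy=5,interpolation=cv2.INTER_CUBIC);o[:400,400:800]=0
bb=cv2.resize(b,None,fx=4.4,fy=4.4,interpolation=cv2.INTER_CUBIC);o[:bb.shape[0],400:400+bb.shape[1]]=bb;cv2.imwrite("pics/h1.png",o)
E
```

```text
t: 20.62
eef_pos: [0.4884, 0.1942, 0.0886]
ee_rot: [3.141, 0.001, -0.044]
force: [0.2, 0.4, -1.4]
width: 0.0259
gripper_force: 50.0
t 20.62 pos [0.4884 0.1942 0.0886] rpy [ 3.141e+00  1.000e-03 -4.400e-02] w 0.0259 F [ 0.2  0.4 -1.4] gf 50.0
(0.5111, 0.1942, 0.06, -2.5) -> [22.7 -1.1 28.6] [ 0.001  0.001 -0.001]
top [[174.5244222  177.50952632]
 [172.50109799 180.58429584]]
scene [[324.80486202 243.38373197]
 [328.85988813 231.52224752]]
```

View pics/h1.png

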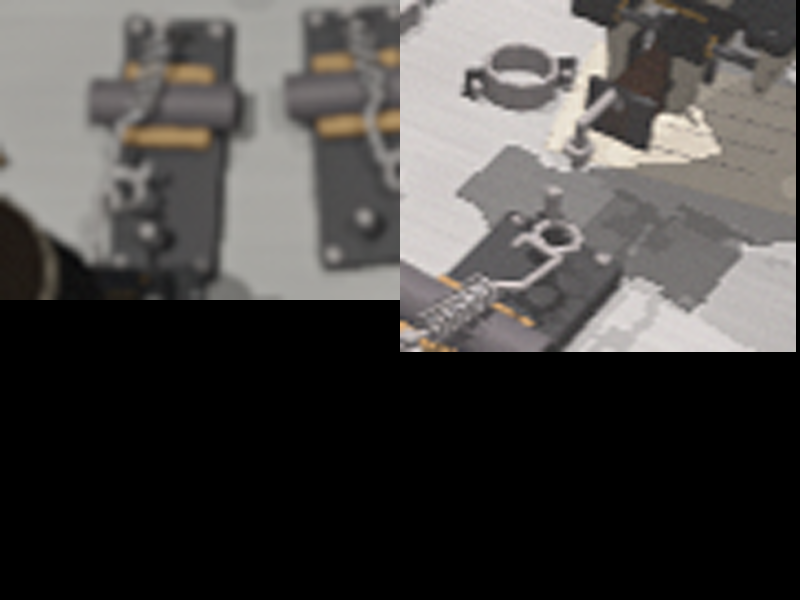

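```bash
cat >> h.py <<'E'
from scipy.optimize import least_squares
def eyefit(cam,d,c0,rng=.019):
    w=cloud(cam,d,c0[0]-.03,c0[0]+.03,c0[1]-.03,c0[1]+.03);w=w[abs(w[:,2]-.079)<.006]
    c=np.array(c0[:2],float)
    for _ in range(4):
        v=w[(abs(np.hypot(*(w[:,:2]-c).T)-.0135)<.006)]
        c=least_squares(lambda p:np.hypot(v[:,0]-p[0],v[:,1]-p[1])-.0135,c,loss="soft_l1",f_scale=.002).x
    return c.round(4),len(v),v[:,2].mean().round(4)
def pinpts(d,c0,z0,z1):
    w=cloud("scene",d,c0[0]-.02,c0[0]+.02,c0[1]-.02,c0[1]+.02);w=w[(w[:,2]>z0)&(w[:,2]<z1)];return w
E
python3 - <<'E'
from h import *
E=[(.608,.19),(.6225,-.032),(.6315,-.181)]
for i,e in enumerate(E):
    for t in("top0d","scene0d","top1d","scene1d"): print(i+1,t,eyefit(t[:-2],np.load(t+".npy"),e))
d=np.load("scene1d.npy");w=pinpts(d,(.588,.19),.105,.18)
for z in np.arange(.105,.18,.006):
    k=(w[:,2]>=z)&(w[:,2]<z+.006);print(round(z,3),k.sum(),w[k].mean(0).round(4) if k.any() else "",w[k].ptp(0).round(4) if k.any() and hasattr(w,'ptp') else "")
E
```

```text
1 top0d (array([0.6095, 0.1924]), 29, np.float64(0.0803))
1 scene0d (array([0.6093, 0.1918]), 57, np.float64(0.0792))
1 top1d (array([0.6104, 0.1925]), 27, np.float64(0.0801))
1 scene1d (array([0.609 , 0.1919]), 58, np.float64(0.0794))
2 top0d (array([ 0.6249, -0.0313]), 37, np.float64(0.0795))
2 scene0d (array([ 0.6249, -0.0314]), 49, np.float64(0.0796))
2 top1d (array([ 0.6252, -0.0316]), 35, np.float64(0.0796))
2 scene1d (array([ 0.6246, -0.0309]), 47, np.float64(0.0798))
3 top0d (array([ 0.6331, -0.1795]), 39, np.float64(0.0784))
3 scene0d (array([ 0.6329, -0.1801]), 43, np.float64(0.0791))
3 top1d (array([ 0.6327, -0.1796]), 35, np.float64(0.0795))
3 scene1d (array([ 0.6333, -0.1797]), 43, np.float64(0.0795))
0.105 0  
0.111 0  
0.117 0  
0.123 4 [0.5886 0.1933 0.1275] 
0.129 3 [0.592  0.1912 0.1313] 
0.135 9 [0.5916 0.1914 0.1396] 
0.141 21 [0.5904 0.1927 0.1432] 
0.147 6 [0.5913 0.1919 0.1499] 
0.153 6 [0.5898 0.1924 0.1563] 
0.159 17 [0.5808 0.1915 0.1625] 
0.165 3 [0.5779 0.1925 0.1658] 
0.171 0  
0.177 0
```

```bash
python3 -m jog '[[[8,-1,10,0,0,0,12],[16,-2,20,0,0,0,12],[23.8,-2.8,32,0,0,0,12],[23.8,-2.8,33,0,0,0,12],[23.8,-2.8,33,0,0,0,12],[23.8,-2.8,33,0,0,0,12]]]' 50 >/dev/null
python3 - <<'E'
from h import *
row((.5123,.196,.0322,-2.5))
im,d=grab_frame("scene");w=pinpts(d,(.6123,.192),.086,.150);print("eye",eyefit("scene",d,(.6093,.192)))
for z in np.arange(.084,.15,.006):
    k=(w[:,2]>=z)&(w[:,2]<z+.006);print(round(z,3),k.sum(),w[k].mean(0).round(4) if k.any() else "")
E
```

```text
t 21.48 pos [0.5126 0.1966 0.0559] rpy [-3.141 -0.    -0.044] w 0.0256 F [-0.3  0.6 -1.4] gf 50.0
(0.5123, 0.196, 0.0322, -2.5) -> [-0.3  0.6 23.7] [-0. -0. -0.]
eye (array([0.6091, 0.1919]), 49, np.float64(0.0796))
0.084 0 
0.09 3 [0.6139 0.1952 0.0943]
0.096 3 [0.6142 0.1949 0.0981]
0.102 8 [0.6169 0.1935 0.1063]
0.108 20 [0.6147 0.1941 0.11  ]
0.114 6 [0.6149 0.1938 0.1173]
0.12 5 [0.611  0.1937 0.1235]
0.126 14 [0.6049 0.1949 0.1294]
0.132 3 [0.607  0.1957 0.1329]
0.138 0 
0.144 0
```

```bash
python3 -m jog '[[[0,1.2,4,0,0,0,12],[0,1.2,8,0,0,0,12],[0,1.2,12,0,0,0,12],[0,1.2,12,0,0,0,12]]]' 50 | tr '\n' ' ';python3 -m jog '[[[0,0,4,0,0,0,12],[0,0,8,0,0,0,12],[0,0,11.7,0,0,0,12],[0,0,11.7,0,0,0,12]]]' 50|tr '\n' ' '
python3 - <<'E'
from h import *
im,d=grab_frame("scene");w=pinpts(d,(.6123,.192),.084,.150);print("eye",eyefit("scene",d,(.6093,.192)))
for z in np.arange(.084,.12,.006):
    k=(w[:,2]>=z)&(w[:,2]<z+.006);print(round(z,3),k.sum(),w[k].mean(0).round(4) if k.any() else "")
E
```

```text
t: 22.02 eef_pos: [0.5123, 0.1951, 0.0432] ee_rot: [3.141, 0.001, -0.044] force: [-0.8, 0.5, -2.1] width: 0.0257 gripper_force: 50.0 t: 22.52 eef_pos: [0.5123, 0.1951, 0.0315] ee_rot: [3.141, 0.001, -0.044] force: [0.3, -0.1, -0.8] width: 0.0259 gripper_force: 50.0 eye (array([0.6097, 0.1919]), 61, np.float64(0.0806))
0.084 19 [0.6148 0.1929 0.0857]
0.09 5 [0.6154 0.1916 0.0935]
0.096 5 [0.6103 0.1934 0.0997]
0.102 18 [0.6056 0.1932 0.1049]
0.108 1 [0.6143 0.1938 0.1088]
0.114 0
```

Toe is through the eye with no force. Pull out and left of the post.

```bash
python3 -m jog '[[[-7,-3,-0.7,0,0,0,12],[-14,-6.5,-0.7,0,0,0,12],[-21,-10,-0.7,0,0,0,12],[-28,-12.5,-0.7,0,0,0,12],[-38,-14,-0.7,0,0,0,12],[-48,-14.5,-0.7,0,0,0,12],[-58,-15,-0.7,0,0,0,12],[-68,-15.5,-0.7,0,0,0,12],[-78,-16,-0.7,0,0,0,12],[-85.5,-16.5,-0.7,0,0,0,12],[-85.5,-16.5,-0.7,0,0,0,12],[-85.5,-16.5,-0.7,0,0,0,12]]]' 50
python3 - <<'E'
from h import *
im,d=grab_frame("scene");print("eye",eyefit("scene",d,(.535,.21)))
E
```

```text
t: 24.08
eef_pos: [0.4298, 0.2168, 0.0337]
ee_rot: [-3.139, -0.004, -0.043]
force: [12.7, -2.8, -4.0]
width: 0.0254
gripper_force: 50.0
eye (array([0.5382, 0.2066]), 49, np.float64(0.0792))
```

```bash
python3 -m jog '[[[-3,0,1,0,0,0,12],[-4,6,1,0,0,0,12],[-4,12,1,0,0,0,12],[-4,18,1,0,0,0,12],[-4,24,1,0,0,0,12],[-4,30,1,0,0,0,12],[-4,35,1,0,0,0,12],[-4,39,1,0,0,0,12],[-4,39,1,0,0,0,12],[-4,39,1,0,0,0,12]]]' 50
python3 - <<'E'
from h import *
im,d=grab_frame("scene");print("eye",eyefit("scene",d,(.535,.18)))
u=np.array([.999,-.0436]);v=np.array([.0436,.999]);print(((np.array(arm.get_state()["eef_pos"])[:2]+.1*u-[.7428,.1635])@np.c_[-u,v]))
E
```

```text
t: 25.38
eef_pos: [0.4251, 0.179, 0.0331]
ee_rot: [-3.138, -0.006, -0.042]
force: [12.9, -0.8, -4.6]
width: 0.0259
gripper_force: 50.0
eye (array([0.5332, 0.172 ]), 47, np.float64(0.0789))
[0.2180219  0.00168291]
```

```bash
python3 -m jog '[[[5,0,0,0,0,0,12],[10,0,0,0,0,0,12],[15,0,0,0,0,0,12],[20,0,0,0,0,0,12],[24,0,0,0,0,0,12],[27,0,0,0,0,0,12],[27,0,0,0,0,0,12],[27,0,0,0,0,0,12]]]' 50
python3 - <<'E'
from h import *
im,d=grab_frame("scene");print("eye",eyefit("scene",d,(.552,.171)))
u=np.array([.999,-.0436]);v=np.array([.0436,.999]);print(((np.array(arm.get_state()["eef_pos"])[:2]+.1*u-[.7428,.1635])@np.c_[-u,v]))
E
```

```text
t: 26.42
eef_pos: [0.4486, 0.1754, 0.0315]
ee_rot: [3.141, 0.001, -0.044]
force: [-0.3, 0.0, -1.9]
width: 0.0259
gripper_force: 50.0
eye (array([0.5589, 0.1708]), 52, np.float64(0.0807))
[ 0.19434518 -0.00086586]
```

Force dropped to zero with the pin at 194 mm, so hook 1 holds. Centre the toe in the eye and lift out.

```bash
python3 -m jog '[[[2,0,0,0,0,0,12],[4,0,0,0,0,0,12],[4,0,0,0,0,0,12],[4,0,-4,0,0,0,12],[4,0,-8,0,0,0,12],[4,0,-8,0,0,0,12]]]' 50; python3 -m jog '[[[0,0,-6,0,0,0,12],[0,0,-14,0,0,0,12],[0,0,-24,0,0,0,12],[0,0,-50,0,0,0,12],[0,0,-90,0,0,0,12],[0,0,-120,0,0,0,12],[0,0,-120,0,0,0,12]]]' 50;  python3 - <<'E'
from h import *
im,d=grab_frame("scene");print("eye",eyefit("scene",d,(.550,.172)))
E
```

```text
t: 27.22
eef_pos: [0.4534, 0.1757, 0.0402]
ee_rot: [-3.141, -0.001, -0.044]
force: [0.3, -0.4, -1.5]
width: 0.026
gripper_force: 50.0
t: 28.1
eef_pos: [0.4545, 0.1765, 0.1627]
ee_rot: [-3.138, -0.004, -0.043]
force: [-0.1, 0.5, -2.3]
width: 0.0257
gripper_force: 50.0
eye (array([0.5545, 0.171 ]), 53, np.float64(0.0796))
```

Run:
```python
from h import *
row((.50,-.0395,.16,4.85),(.5283,-.0395,.056,4.85))
```

```text
t 28.15 pos [0.4534 0.1758 0.1609] rpy [-3.139e+00 -2.000e-03 -4.400e-02] w 0.0259 F [-0.3 -0.3 -2.6] gf 50.0
(0.5, -0.0395, 0.16, 4.85) -> [ 56.  213.1   0.5] [-0.002 -0.002 -0.129]
(0.5283, -0.0395, 0.056, 4.85) -> [ 84.1 212.1 104.6] [-0.002 -0.002 -0.129]
```

```bash
python3 -m jog '[[[10,40,0,0,0,-0.03,12],[20,90,0,0,0,-0.06,12],[35,140,0,0,0,-0.1,12],[50,190,0,0,0,-0.129,12],[60,212,20,0,0,-0.129,12],[72,212,50,0,0,-0.129,12],[84,212,80,0,0,-0.129,12],[84,212,98,0,0,-0.129,12],[84,212,104.5,0,0,-0.129,12],[84,212,104.5,0,0,-0.129,12],[84,212,104.5,0,0,-0.129,12]]]' 50 >/dev/null
cat >> h.py <<'E'
CR={1:((.7428,.1635),-2.5),2:((.7534,.0122),4.85),3:((.7684,-.1703),-5.6)}
def look(n,e0,fit=True):
    s0,y=CR[n];y=np.radians(y);u=np.array([np.cos(y),np.sin(y)]);v=np.array([-u[1],u[0]]);M=np.c_[-u,v]
    s=arm.get_state();tcp=np.array(s["eef_pos"]);pin=tcp[:2]+.1*u;oz=tcp[2]+.0254
    im,d=grab_frame("scene")
    e,k,z=eyefit("scene",d,e0)
    w=cloud("scene",d,pin[0]-.012,pin[0]+.012,pin[1]-.012,pin[1]+.012)
    r=[]
    for a,b,rad in((oz+.016,oz+.0245,3),(oz+.0245,oz+.0285,8),(oz+.0285,oz+.041,3)):
        q=w[(w[:,2]>max(a,.083))&(w[:,2]<b)]
        if len(q)>1: c=np.array([1.44-pin[0],.546-pin[1]]);c/=np.hypot(*c);r.append((len(q),((q[:,:2].mean(0)-c*rad*.001-s0)@M*1000).round(1).tolist()))
    print("tcp",tcp.round(4),"F",np.round(s["force"],1),"w",round(s["width"],4),"t",round(s["t"],1))
    print("eye out,lat",((e-s0)@M*1000).round(1),e,k,z,"| pin kin",((pin-s0)@M*1000).round(1),"seen",r)
E
python3 -c "
from h import *
look(2,(.6249,-.0313));row((.5283,-.0395,.0322,4.85))"
```

```text
tcp [ 0.5282 -0.0399  0.0559] F [ 0.   0.4 -2.3] w 0.0256 t 29.5
eye out,lat [131.7 -31.1] [ 0.6248 -0.0299] 42 0.0798 | pin kin [128.8 -32.9] seen [(6, [127.8, -32.2]), (14, [133.2, -35.2]), (16, [130.4, -30.9])]
t 29.57 pos [ 0.5283 -0.0398  0.056 ] rpy [-3.141e+00 -2.000e-03  8.500e-02] w 0.0257 F [ 0.4 -0.  -1.6] gf 50.0
(0.5283, -0.0395, 0.0322, 4.85) -> [ 0.  -0.3 23.8] [-0.    -0.002  0.001]
```

```bash
python3 -m jog '[[[0,-0.5,4,0,0,0,12],[0,-0.5,8,0,0,0,12],[0,-0.5,12,0,0,0,12],[0,-0.5,12,0,0,0,12]]]' 50 | tr '\n' ' ';python3 -m jog '[[[0,0,4,0,0,0,12],[0,0,8,0,0,0,12],[0,0,11.6,0,0,0,12],[0,0,11.6,0,0,0,12],[0,0,11.6,0,0,0,12]]]' 50|tr '\n' ' '; python3 -c "
from h import *
look(2,(.6249,-.0313))"
```

```text
t: 30.08 eef_pos: [0.5273, -0.0396, 0.0427] ee_rot: [3.141, 0.001, 0.085] force: [-0.3, 0.0, -1.3] width: 0.0254 gripper_force: 50.0 t: 30.7 eef_pos: [0.5278, -0.0396, 0.0316] ee_rot: [3.142, -0.0, 0.085] force: [0.1, 0.2, -2.1] width: 0.0258 gripper_force: 50.0 tcp [ 0.5278 -0.0396  0.0316] F [ 0.1  0.2 -2.1] w 0.0258 t 30.7
eye out,lat [131.6 -32.7] [ 0.625  -0.0315] 45 0.0803 | pin kin [129.2 -32.5] seen [(8, [133.4, -34.7]), (17, [128.9, -31.8])]
```

```bash
python3 -m jog '[[[-5,-2,-0.6,0,0,0,12],[-8,-7,-0.6,0,0,0,12],[-9.8,-14.5,-0.6,0,0,0,12],[-10.8,-23.5,-0.6,0,0,0,12],[-11.3,-32.5,-0.6,0,0,0,12],[-10.8,-42.5,-0.6,0,0,0,12],[-10.3,-52.5,-0.6,0,0,0,12],[-8.8,-61.5,-0.6,0,0,0,12],[-8.8,-70.5,-0.6,0,0,0,12],[-8.8,-75,-0.6,0,0,0,12],[-8.8,-75,-0.6,0,0,0,12],[-8.8,-75,-0.6,0,0,0,12]]]' 50|tr '\n' ' '; python3 -c "
from h import *
look(2,(.611,.030))"
```

```text
t: 32.25 eef_pos: [0.5123, 0.0342, 0.0321] ee_rot: [3.142, 0.0, 0.085] force: [-0.2, 0.1, -2.7] width: 0.0258 gripper_force: 50.0 tcp [0.5123 0.0342 0.0321] F [-0.2  0.1 -2.7] w 0.0258 t 32.2
eye out,lat [131.5  38.3] [0.6191 0.0392] 45 0.0799 | pin kin [138.4  42.3] seen [(11, [142.0, 42.3]), (18, [138.7, 42.0])]
```

```bash
python3 -m jog '[[[-8,1,0,0,0,0,12],[-18,2,0,0,0,0,12],[-28,2,0,0,0,0,12],[-38,2,0,0,0,0,12],[-48,2,0.5,0,0,0,12],[-58,2,0.5,0,0,0,12],[-68,2,1,0,0,0,12],[-78,2,1,0,0,0,12],[-83,2,1,0,0,0,12],[-83,2,1,0,0,0,12],[-83,2,1,0,0,0,12]]]' 50|tr '\n' ' '; python3 -c "
from h import *
look(2,(.542,.035))"
```

```text
t: 33.67 eef_pos: [0.4338, 0.0268, 0.0328] ee_rot: [-3.14, -0.008, 0.086] force: [13.2, -1.0, -3.2] width: 0.0258 gripper_force: 50.0 tcp [0.4338 0.0268 0.0328] F [13.2 -1.  -3.2] w 0.0258 t 33.7
eye out,lat [207.1  38.8] [0.5438 0.0334] 41 0.0796 | pin kin [217.2  41.6] seen [(10, [222.2, 40.3]), (14, [217.7, 41.6])]
```

```bash
python3 -m jog '[[[-2,3,0,0,0,0,12],[-2,9,0,0,0,0,12],[-2,15,0,0,0,0,12],[-2,21,0,0,0,0,12],[-2,27,0,0,0,0,12],[-2,33,0,0,0,0,12],[-2,38,0,0,0,0,12],[-2,41,0,0,0,0,12],[-2,41,0,0,0,0,12],[-2,41,0,0,0,0,12]]]' 50|tr '\n' ' '; python3 -c "
from h import *
look(2,(.543,-.006))"
```

```text
t: 34.98 eef_pos: [0.436, -0.0141, 0.0328] ee_rot: [-3.14, -0.009, 0.087] force: [13.8, 0.1, -3.8] width: 0.0255 gripper_force: 50.0 tcp [ 0.436  -0.0141  0.0328] F [13.8  0.1 -3.8] w 0.0255 t 35.0
eye out,lat [208.  -0.] [ 0.5461 -0.0054] 41 0.0794 | pin kin [218.5   0.7] seen [(7, [225.8, -1.1]), (16, [217.9, 1.9])]
```

```bash
python3 -m jog '[[[5,0,0,0,0,0,12],[10,0,0,0,0,0,12],[15,0,0,0,0,0,12],[20,0,-0.5,0,0,0,12],[24,0,-0.8,0,0,0,12],[27,0,-0.8,0,0,0,12],[27,0,-0.8,0,0,0,12],[27,0,-0.8,0,0,0,12]]]' 50|tr '\n' ' '; python3 -c "
from h import *
look(2,(.560,-.005))"
```

```text
t: 36.02 eef_pos: [0.4575, -0.0136, 0.0317] ee_rot: [3.141, 0.001, 0.085] force: [-1.3, -0.0, -0.9] width: 0.0259 gripper_force: 50.0 tcp [ 0.4575 -0.0136  0.0317] F [-1.3 -0.  -0.9] w 0.0259 t 36.0
eye out,lat [ 1.873e+02 -1.000e-01] [ 0.5668 -0.0037] 45 0.0805 | pin kin [197.   -0.7] seen [(12, [203.2, -2.6]), (12, [198.0, -1.0])]
```

```bash
python3 -m jog '[[[3,0,0,0,0,0,12],[7,0,0,0,0,0,12],[7,0,0,0,0,0,12],[7,0,-4,0,0,0,12],[7,0,-8,0,0,0,12],[7,0,-8,0,0,0,12]]]' 50|tr '\n' ' '; python3 -m jog '[[[0,0,-6,0,0,0,12],[0,0,-14,0,0,0,12],[0,0,-24,0,0,0,12],[0,0,-50,0,0,0,12],[0,0,-90,0,0,0,12],[0,0,-120,0,0,0,12],[0,0,-120,0,0,0,12]]]' 50|tr '\n' ' ';  python3 - <<'E'
from h import *
look(2,(.561,-.004))
row((.50,-.16,.16,-5.6),(.5364,-.1697,.056,-5.6))
E
```

```text
t: 36.83 eef_pos: [0.4657, -0.0127, 0.0405] ee_rot: [-3.141, -0.001, 0.085] force: [-0.5, 0.2, -2.4] width: 0.0256 gripper_force: 50.0 t: 37.7 eef_pos: [0.4671, -0.0122, 0.163] ee_rot: [-3.14, -0.006, 0.086] force: [0.2, 0.1, -2.2] width: 0.0255 gripper_force: 50.0 tcp [ 0.4671 -0.0122  0.163 ] F [ 0.2  0.1 -2.2] w 0.0255 t 37.7
eye out,lat [188.5   0.6] [ 0.5655 -0.0031] 51 0.0799 | pin kin [187.4  -0.2] seen [(6, [187.6, 3.3]), (14, [192.6, -2.7]), (12, [187.8, 0.8])]
t 37.75 pos [ 0.4659 -0.0125  0.1612] rpy [-3.141e+00 -3.000e-03  8.500e-02] w 0.0258 F [-0.   0.6 -2.7] gf 50.0
(0.5, -0.16, 0.16, -5.6) -> [ 21.5 149.9   1.1] [-0.001 -0.003  0.183]
(0.5364, -0.1697, 0.056, -5.6) -> [ 56.7 162.8 105.1] [-0.001 -0.003  0.183]
```

```bash
python3 -m jog '[[[5,40,0,0,0,0.05,12],[10,90,0,0,0,0.1,12],[18,130,0,0,0,0.15,12],[30,160,10,0,0,0.183,12],[45,163.4,40,0,0,0.183,12],[56.8,163.4,75,0,0,0.183,12],[56.8,163.4,98,0,0,0.183,12],[56.8,163.4,105,0,0,0.183,12],[56.8,163.4,105,0,0,0.183,12],[56.8,163.4,105,0,0,0.183,12]]]' 50 >/dev/null; python3 -c "
from h import *
look(3,(.633,-.1798));row((.5365,-.1703,.0322,-5.6))
d=grab_frame('top')[1];print(eyefit('top',d,(.5655,-.003)),eyefit('top',d,(.5545,.171)))"
```

```text
tcp [ 0.5365 -0.1708  0.056 ] F [-0.  -0.6 -0.9] w 0.0257 t 39.0
eye out,lat [133.  -22.5] [ 0.6338 -0.1797] 39 0.0794 | pin kin [130.7 -23.1] seen [(5, [133.6, -20.0]), (12, [135.2, -28.5]), (11, [131.5, -20.5])]
t 39.05 pos [ 0.5366 -0.1707  0.0561] rpy [-3.141e+00 -2.000e-03 -9.800e-02] w 0.0256 F [ 0.4 -0.4 -2.1] gf 50.0
(0.5365, -0.1703, 0.0322, -5.6) -> [-0.2 -0.4 23.9] [-0.    -0.002  0.   ]
(array([ 0.5655, -0.003 ]), 0, np.float64(nan)) (array([0.5528, 0.1725]), 5, np.float64(0.0809))h.py:46: RuntimeWarning: Mean of empty slice.
  return c.round(4),len(v),v[:,2].mean().round(4)
  ret = ret.dtype.type(ret / rcount)
```

```bash
python3 -m jog '[[[0,-0.3,4,0,0,0,12],[0,-0.3,8,0,0,0,12],[0,-0.3,12,0,0,0,12],[0,-0.3,12,0,0,0,12]]]' 50 | tr '\n' ' ';python3 -m jog '[[[0,0,4,0,0,0,12],[0,0,8,0,0,0,12],[0,0,11.6,0,0,0,12],[0,0,11.6,0,0,0,12],[0,0,11.6,0,0,0,12]]]' 50|tr '\n' ' '; python3 -c "
from h import *
look(3,(.633,-.1798))"
```

```text
t: 39.6 eef_pos: [0.5356, -0.1704, 0.0425] ee_rot: [3.142, 0.001, -0.098] force: [0.1, 0.4, -1.9] width: 0.0256 gripper_force: 50.0 t: 40.22 eef_pos: [0.5359, -0.1704, 0.0314] ee_rot: [3.142, 0.0, -0.098] force: [0.4, 0.9, -1.7] width: 0.0259 gripper_force: 50.0 tcp [ 0.5359 -0.1704  0.0314] F [ 0.4  0.9 -1.7] w 0.0259 t 40.2
eye out,lat [133.5 -23.1] [ 0.6333 -0.1803] 39 0.0801 | pin kin [131.3 -22.8] seen [(5, [139.6, -24.8]), (16, [131.3, -20.8])]
```

```bash
python3 -m jog '[[[-4,-2,-0.7,0,0,0,12],[-6.7,-5,-0.7,0,0,0,12],[-8.7,-14,-0.7,0,0,0,12],[-9.2,-23,-0.7,0,0,0,12],[-8.7,-33,-0.7,0,0,0,12],[-8.2,-43,-0.7,0,0,0,12],[-6.7,-52,-0.7,0,0,0,12],[-6.7,-61,-0.7,0,0,0,12],[-6.7,-65,-0.7,0,0,0,12],[-6.7,-65,-0.7,0,0,0,12],[-6.7,-65,-0.7,0,0,0,12]]]' 50|tr '\n' ' '; python3 -c "
from h import *
look(3,(.641,-.119))"
```

```text
t: 41.65 eef_pos: [0.5359, -0.1052, 0.0321] ee_rot: [-3.142, -0.0, -0.098] force: [2.8, -1.3, -2.7] width: 0.0256 gripper_force: 50.0 tcp [ 0.5359 -0.1052  0.0321] F [ 2.8 -1.3 -2.7] w 0.0256 t 41.6
eye out,lat [131.9  38.7] [ 0.6409 -0.1189] 36 0.08 | pin kin [137.8  42.1] seen [(10, [141.4, 39.0]), (16, [138.8, 42.3])]
```

```bash
python3 -m jog '[[[-8,1,0,0,0,0,12],[-18,2,0,0,0,0,12],[-28,2,0,0,0,0,12],[-38,2,0,0,0,0,12],[-48,2,0.5,0,0,0,12],[-58,2,0.5,0,0,0,12],[-68,2,1,0,0,0,12],[-78,2,1,0,0,0,12],[-83,2,1,0,0,0,12],[-83,2,1,0,0,0,12],[-83,2,1,0,0,0,12]]]' 50|tr '\n' ' '; python3 -c "
from h import *
look(3,(.566,-.112))"
```

```text
t: 43.08 eef_pos: [0.4569, -0.0987, 0.0327] ee_rot: [-3.14, -0.008, -0.097] force: [12.9, -4.5, -4.3] width: 0.0255 gripper_force: 50.0 tcp [ 0.4569 -0.0987  0.0327] F [12.9 -4.5 -4.3] w 0.0255 t 43.1
eye out,lat [210.2  37.9] [ 0.5629 -0.1121] 35 0.0799 | pin kin [217.   40.9] seen [(11, [222.6, 39.0]), (14, [219.0, 40.3])]
```

```bash
python3 -m jog '[[[-2,3,0,0,0,0,12],[-2,9,0,0,0,0,12],[-2,15,0,0,0,0,12],[-2,21,0,0,0,0,12],[-2,27,0,0,0,0,12],[-2,33,0,0,0,0,12],[-2,38,0,0,0,0,12],[-2,41,0,0,0,0,12],[-2,41,0,0,0,0,12],[-2,41,0,0,0,0,12]]]' 50|tr '\n' ' '; python3 -c "
from h import *
look(3,(.559,-.150))"
```

```text
t: 44.38 eef_pos: [0.4514, -0.1393, 0.0327] ee_rot: [-3.141, -0.009, -0.096] force: [13.5, -1.3, -3.7] width: 0.0257 gripper_force: 50.0 tcp [ 0.4514 -0.1393  0.0327] F [13.5 -1.3 -3.7] w 0.0257 t 44.4
eye out,lat [208.9  -1.6] [ 0.5603 -0.1515] 32 0.0798 | pin kin [ 2.185e+02 -1.000e-01] seen [(9, [220.9, -3.6]), (14, [220.1, 1.3])]
```

```bash
python3 -m jog '[[[5,0,0,0,0,0,12],[10,0,0,0,0,0,12],[15,0,0,0,0,0,12],[20,0,-0.5,0,0,0,12],[24,0,-0.8,0,0,0,12],[27,0,-0.8,0,0,0,12],[27,0,-0.8,0,0,0,12],[27,0,-0.8,0,0,0,12]]]' 50|tr '\n' ' '; python3 -c "
from h import *
look(3,(.578,-.151))"
```

```text
t: 45.42 eef_pos: [0.4733, -0.1422, 0.0319] ee_rot: [-3.142, -0.0, -0.098] force: [3.4, -0.9, -1.6] width: 0.0254 gripper_force: 50.0 tcp [ 0.4733 -0.1422  0.0319] F [ 3.4 -0.9 -1.6] w 0.0254 t 45.4
eye out,lat [187.8  -0.3] [ 0.5815 -0.1523] 31 0.08 | pin kin [196.4  -0.8] seen [(3, [200.8, -3.2]), (19, [196.4, 0.8])]
```

```bash
python3 -m jog '[[[3,0,0,0,0,0,12],[6.5,0,0,0,0,0,12],[6.5,0,0,0,0,0,12],[6.5,0,0,0,0,0,12]]]' 50|tr '\n' ' '; python3 -c "
from h import *
look(3,(.580,-.151))"
```

```text
t: 45.98 eef_pos: [0.4798, -0.1429, 0.0317] ee_rot: [3.142, 0.001, -0.098] force: [0.3, -0.5, -1.7] width: 0.0259 gripper_force: 50.0 tcp [ 0.4798 -0.1429  0.0317] F [ 0.3 -0.5 -1.7] w 0.0259 t 46.0
eye out,lat [190.1  -1.3] [ 0.5791 -0.153 ] 36 0.0812 | pin kin [189.9  -0.9] seen [(13, [193.1, -2.3]), (7, [191.1, -0.8])]
```

```bash
python3 -m jog '[[[0,0,-4,0,0,0,12],[0,0,-8,0,0,0,12],[0,0,-14,0,0,0,12],[0,0,-24,0,0,0,12],[0,0,-40,0,0,0,12],[0,0,-80,0,0,0,12],[0,0,-120,0,0,0,12],[0,0,-130,0,0,0,12],[0,0,-130,0,0,0,12]]]' 50|tr '\n' ' '
python3 - <<'E'
from h import *
look(3,(.578,-.153))
row((.4385,-.386,.16,-12),(.4385,-.386,-.021,-12))
E
```

```text
t: 47.15 eef_pos: [0.4803, -0.1427, 0.1625] ee_rot: [-3.141, -0.002, -0.098] force: [-0.6, 0.3, -2.6] width: 0.026 gripper_force: 50.0 tcp [ 0.4803 -0.1427  0.1625] F [-0.6  0.3 -2.6] w 0.026 t 47.1
eye out,lat [188.   -1.6] [ 0.5811 -0.1535] 41 0.0794 | pin kin [189.4  -0.7] seen [(5, [190.9, 1.4]), (13, [194.1, -3.7]), (13, [190.7, -0.0])]
t 47.2 pos [ 0.4796 -0.1427  0.1614] rpy [-3.141  0.    -0.098] w 0.0252 F [-0.3  1.  -1.7] gf 50.0
(0.4385, -0.386, 0.16, -12) -> [-17.1 246.2   1.3] [-0.     0.     0.111]
(0.4385, -0.386, -0.021, -12) -> [-17.1 246.2 182.3] [-0.     0.     0.111]
```

```bash
python3 -m jog '[[[-5,45,0,0,0,0.04,12],[-10,95,0,0,0,0.08,12],[-14,145,0,0,0,0.111,12],[-17,195,0,0,0,0.111,12],[-17,235,0,0,0,0.111,12],[-17,246,10,0,0,0.111,12],[-17,246,50,0,0,0.111,12],[-17,246,90,0,0,0.111,12],[-17,246,130,0,0,0.111,12],[-17,246,155,0,0,0.111,12],[-17,246,168,0,0,0.111,12],[-17,246,174,0,0,0.111,12],[-17,246,178,0,0,0.111,12],[-17,246,178,0,0,0.111,12]]]' 50|tr '\n' ' '; for i in 1 2; do python3 -m jog '[[[0,0,1,0,0,0,12],[0,0,1.5,0,0,0,12],[0,0,2,0,0,0,12],[0,0,2,0,0,0,12]]]' 50|tr '\n' ' ';done
```

```text
t: 48.95 eef_pos: [0.4395, -0.3861, -0.0156] ee_rot: [3.141, -0.001, -0.209] force: [-0.3, -0.0, -1.5] width: 0.026 gripper_force: 50.0 t: 49.45 eef_pos: [0.4392, -0.386, -0.0181] ee_rot: [3.142, -0.0, -0.209] force: [0.1, -0.1, -0.9] width: 0.0256 gripper_force: 50.0 t: 49.95 eef_pos: [0.4392, -0.386, -0.0202] ee_rot: [-3.142, 0.0, -0.209] force: [-0.3, 0.1, -1.8] width: 0.0258 gripper_force: 50.0
```

```bash
python3 -m jog '[[[0,0,0.8,0,0,0,12],[0,0,0.8,0,0,0,12]]]' 50|tr '\n' ' ';  python3 -m jog '[[[0,0,0,0,0,0,25],[0,0,0,0,0,0,40],[0,0,0,0,0,0,60],[0,0,0,0,0,0,70],[0,0,0,0,0,0,70],[0,0,-20,0,0,0,70],[0,0,-70,0,0,0,70],[0,0,-120,0,0,0,70],[0,0,-170,0,0,0,70],[0,0,-220,0,0,0,70],[0,0,-235,0,0,0,70],[0,0,-235,0,0,0,70]]]' 50|tr '\n' ' '
python3 - <<'E'
from h import *
row((.44,.1,.20,-12),(.4721,.3946,.20,7),(.4721,.3946,.042,7))
E
```

```text
t: 50.2 eef_pos: [0.4392, -0.386, -0.021] ee_rot: [-3.142, 0.0, -0.209] force: [-0.3, 0.2, -1.8] width: 0.0257 gripper_force: 50.0 t: 51.7 eef_pos: [0.4396, -0.3861, 0.2149] ee_rot: [3.141, -0.002, -0.209] force: [-0.0, 0.1, -0.2] width: 0.07 gripper_force: 0.0 t 51.7 pos [ 0.4396 -0.3861  0.2149] rpy [ 3.141e+00 -2.000e-03 -2.090e-01] w 0.07 F [-0.   0.1 -0.2] gf 0.0
(0.44, 0.1, 0.2, -12) -> [-100.4 -475.6   14.5] [ 0.    -0.002  0.001]
(0.4721, 0.3946, 0.2, 7) -> [-130.1 -770.5   14.4] [ 0.001 -0.002 -0.331]
(0.4721, 0.3946, 0.042, 7) -> [-130.4 -770.5  172.4] [ 0.001 -0.002 -0.331]
```

```bash
python3 -m jog '[[[-15,-60,0,0,0,0,70],[-30,-120,0,0,0,0,70],[-45,-180,0,0,0,0,70],[-58,-240,0,0,0,0,70],[-70,-300,0,0,0,0,70],[-82,-360,0,0,0,-0.05,70],[-92,-420,0,0,0,-0.1,70],[-102,-480,0,0,0,-0.16,70],[-110,-540,0,0,0,-0.22,70],[-118,-600,0,0,0,-0.28,70],[-125,-660,0,0,0,-0.331,70],[-128,-720,0,0,0,-0.331,70],[-130.5,-770.5,0,0,0,-0.331,70],[-130.5,-770.5,0,0,0,-0.331,70]]]' 50|tr '\n' ' '
python3 - <<'E'
from h import *
row((.4713,.3945,.042,7))
im,d=grab_frame("top");brown(im);w=cloud("top",d,.35,.58,-.5,-.3);v=w[(w[:,2]>.03)&(w[:,2]<.06)];print(v.mean(0),cv2.minAreaRect((v[:,:2]*1000).astype(np.float32)))
s,_=grab_frame("scene")
a=cv2.resize(im[130:260,160:350],None,fx=4.2,fy=4.2,interpolation=cv2.INTER_CUBIC);cv2.imwrite("pics/f1.png",a)
a=cv2.resize(s[185:305,170:340],None,fx=4.7,fy=4.7,interpolation=cv2.INTER_CUBIC);cv2.imwrite("pics/f2.png",a)
E
```

```text
t: 53.45 eef_pos: [0.4704, 0.3969, 0.2099] ee_rot: [3.138, 0.004, 0.124] force: [-0.5, -0.2, -0.8] width: 0.07 gripper_force: 0.0 t 53.45 pos [0.4704 0.3969 0.2099] rpy [3.138 0.004 0.124] w 0.07 F [-0.5 -0.2 -0.8] gf 0.0
(0.4713, 0.3945, 0.042, 7) -> [  1.2   1.9 167.9] [0.004 0.004 0.002]
brown [ 481.8 -347.    27.2   79.8   80.7]
[ 0.49317427 -0.34668593  0.04093146] ((507.5525207519531, -349.1792907714844), (47.35227584838867, 147.11944580078125), 80.50749969482422)
```

View pics/f1.png

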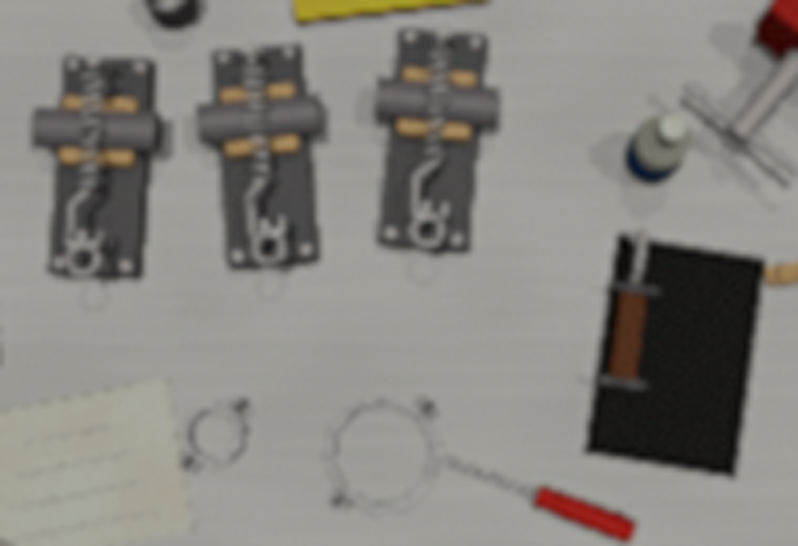

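View pics/f2.png

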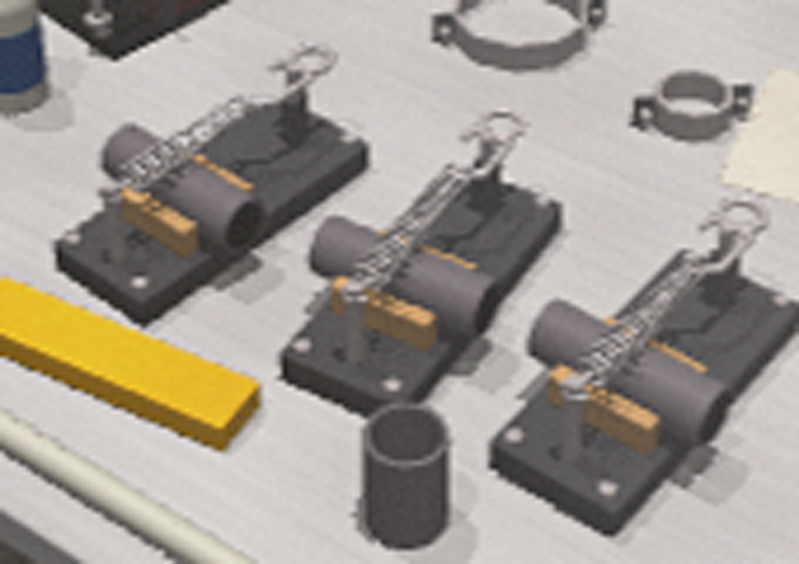

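All three hooks sit on their posts. The puller has since been knocked to the left part of the mat: grip at (0.482,−0.347), still flat and about 20 mm inside the edge, which is acceptable. Now I'll switch the isolator on.

```bash
python3 -m jog '[[[1,2,40,0,0,0,60],[1,2,80,0,0,0,60],[1,2,120,0,0,0,60],[1,2,145,0,0,0,60],[1,2,160,0,0,0,60],[1,2,168,0,0,0,60],[1,2,168,0,0,0,60],[1,2,168,0,0,0,5],[1,2,168,0,0,0,5],[1,2,168,0,0,0,5],[1,2,168,0,0,0,5],[1,2,168,0,0,0,5],[1,2,168,0,0,0,5],[1,2,168,0,0,0,5]]]' 40
python3 - <<'E'
from h import *
row((.4713,.3945,.042,7))
E
```

```text
t: 55.3
eef_pos: [0.4725, 0.3931, 0.0461]
ee_rot: [-3.141, -0.0, 0.122]
force: [-0.5, 0.6, 1.7]
width: 0.018
gripper_force: 40.0
t 55.3 pos [0.4725 0.3931 0.0461] rpy [-3.141 -0.     0.122] w 0.018 F [-0.5  0.6  1.7] gf 40.0
(0.4713, 0.3945, 0.042, 7) -> [-1.  -1.5  4.1] [-0. -0.  0.]
```

```bash
python3 -m jog '[[[0,0,0,0,0,-0.15,5],[0,0,0,0,0,-0.3,5],[0,0,0,0,0,-0.45,5],[0,0,0,0,0,-0.6,5],[0,0,0,0,0,-0.75,5],[0,0,0,0,0,-0.9,5],[0,0,0,0,0,-1.03,5],[0,0,0,0,0,-1.05,5],[0,0,0,0,0,-1.05,5]]]' 40|tr '\n' ' '; python3 -m jog '[[[0,0,0,0,0,0,30],[0,0,0,0,0,0,60],[0,0,0,0,0,0,60],[0,0,0,0,0,0,60],[0,0,-30,0,0,0,60],[0,0,-80,0,0,0,60],[0,0,-130,0,0,0,60],[-60,0,-150,0,0,0,60],[-120,0,-150,0,0,0,60],[-160,0,-150,0,0,0,60],[-160,0,-150,0,0,0,60],[-160,0,-150,0,0,0,60]]]' 40|tr '\n' ' '
python3 - <<'E'
from h import *
im,d=iso();brown(im);row()
E
```

```text
t: 56.42 eef_pos: [0.4708, 0.3956, 0.0462] ee_rot: [-3.139, -0.003, 1.173] force: [-11.2, 9.6, 2.1] width: 0.018 gripper_force: 40.0 t: 57.92 eef_pos: [0.4108, 0.2457, 0.1965] ee_rot: [3.141, -0.001, 1.172] force: [-0.6, -0.6, -0.5] width: 0.06 gripper_force: 0.0 brown [ 481.8 -347.    27.3   79.8   80.7]
t 57.98 pos [0.4109 0.246  0.1962] rpy [ 3.141 -0.     1.172] w 0.0601 F [ 0.1  0.1 -0.6] gf 0.0
```

```bash
python3 -m jog '[[[-40,0,0,0,0,0,60],[-90,0,0,0,0,0,60],[-140,0,0,0,0,0,60],[-180,0,0,0,0,0,60],[-180,0,0,0,0,0,60],[-180,0,0,0,0,0,60]]]' 40|tr '\n' ' '
python3 - <<'E'
from h import *
im,d=iso();brown(im)
s,d=grab_frame("scene");w=cloud("scene",d,.42,.53,.34,.45);w=w[(w[:,2]>.094)&(w[:,2]<.108)];r=cv2.minAreaRect((w[:,:2]*1000).astype(np.float32));print(len(w),r)
w=cloud("scene",d,.4,.56,-.42,-.29);k=(w[:,2]>.034)&(w[:,2]<.048);print("puller top z",np.percentile(w[k][:,2],[10,50,90]))
E
```

```text
t: 58.72 eef_pos: [0.3412, 0.0803, 0.1963] ee_rot: [3.141, -0.0, 1.172] force: [-0.1, 0.4, -0.1] width: 0.0601 gripper_force: 0.0 bar [472.4 393.9  78.2  17.7  67.3]
brown [ 482.1 -347.1   27.8   80.2   81.6]
152 ((470.1773376464844, 394.5076904296875), (77.56633758544922, 22.211715698242188), 66.80323791503906)
puller top z [0.03567197 0.03979724 0.04360313]
```

The bar is at 67° (ON), the puller is at rest flat on the mat, and all springs are hooked. I'm handing in.

```bash
python3 -c "
from station import arm
print(arm.job_done())"
```

```text
the job is handed in; nothing more can be done
None
```

I handed the job in: all three springs are hooked, the isolator was off while they were pulled and is ON again, and the puller lies upright on its mat, knocked aside after I set it down but about 20 mm inside the edge; no verdict came back.

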